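Put the press kit away

TASK

Put the press kit away: slide the keeper bar on the block fully open, lay the round and the square plate flat in the recesses that match their outlines, and then slide the keeper back over their edges as far as it goes. Press every punch on the bench sideways into a pair of spring clips of its own on the rack, about centred between the two rails, until both ends snap fully home. Leave the other things on the bench where they are.

Things in the scene. Friction and masses are not known exactly. Their poses are not given: they have to be found in the camera images.
- punch0_mid (a point): centre of a steel punch (3 to 5 of the 5 are present, all alike, both ends alike): 140 mm long along its x axis, round ends 16 mm in diameter, with a dark square grip 18 x 18 x 50 mm around the middle, so its centre is 9 mm above the bench when it lies there; 0.15 kg; z is up at the start
- punch1_mid (a point): centre of a steel punch (3 to 5 of the 5 are present, all alike, both ends alike): 140 mm long along its x axis, round ends 16 mm in diameter, with a dark square grip 18 x 18 x 50 mm around the middle, so its centre is 9 mm above the bench when it lies there; 0.15 kg; z is up at the start
- punch2_mid (a point): centre of a steel punch (3 to 5 of the 5 are present, all alike, both ends alike): 140 mm long along its x axis, round ends 16 mm in diameter, with a dark square grip 18 x 18 x 50 mm around the middle, so its centre is 9 mm above the bench when it lies there; 0.15 kg; z is up at the start
- punch3_mid (a point): centre of a steel punch (3 to 5 of the 5 are present, all alike, both ends alike): 140 mm long along its x axis, round ends 16 mm in diameter, with a dark square grip 18 x 18 x 50 mm around the middle, so its centre is 9 mm above the bench when it lies there; 0.15 kg; z is up at the start
- punch4_mid (a point): centre of a steel punch (3 to 5 of the 5 are present, all alike, both ends alike): 140 mm long along its x axis, round ends 16 mm in diameter, with a dark square grip 18 x 18 x 50 mm around the middle, so its centre is 9 mm above the bench when it lies there; 0.15 kg; z is up at the start
- round_mid (a point): half-way up on the axis of the round plate: a steel disc 84 mm across and 10 mm thick with a square stub 24 x 24 mm, 30 mm tall, on its middle to hold it by; 40 mm high in all, this point 20 mm above its underside; z up; 0.3 kg
- square_mid (a point): half-way up on the axis of the square plate: 66 x 66 mm and 10 mm thick, sides along its x and y, with a square stub 24 x 24 mm, 30 mm tall, sides parallel to the plate's, to hold it by; this point 20 mm above its underside; z up; 0.3 kg
- clip0 (a point): where the centre of a punch lies when home in this clip pair of the rack: 45 mm above the bench, the punch level along this x. Its two clips stand 50 mm to either side along x; pairs are 60 mm apart along y. A punch put on the open jaws stands with its centre about 9 to 13 mm too high, and snaps down when pushed with roughly 8 to 14 N at its middle
- clip1 (a point): where the centre of a punch lies when home in this clip pair of the rack: 45 mm above the bench, the punch level along this x. Its two clips stand 50 mm to either side along x; pairs are 60 mm apart along y. A punch put on the open jaws stands with its centre about 9 to 13 mm too high, and snaps down when pushed with roughly 8 to 14 N at its middle
- clip2 (a point): where the centre of a punch lies when home in this clip pair of the rack: 45 mm above the bench, the punch level along this x. Its two clips stand 50 mm to either side along x; pairs are 60 mm apart along y. A punch put on the open jaws stands with its centre about 9 to 13 mm too high, and snaps down when pushed with roughly 8 to 14 N at its middle
- clip3 (a point): where the centre of a punch lies when home in this clip pair of the rack: 45 mm above the bench, the punch level along this x. Its two clips stand 50 mm to either side along x; pairs are 60 mm apart along y. A punch put on the open jaws stands with its centre about 9 to 13 mm too high, and snaps down when pushed with roughly 8 to 14 N at its middle
- clip4 (a point): where the centre of a punch lies when home in this clip pair of the rack: 45 mm above the bench, the punch level along this x. Its two clips stand 50 mm to either side along x; pairs are 60 mm apart along y. A punch put on the open jaws stands with its centre about 9 to 13 mm too high, and snaps down when pushed with roughly 8 to 14 N at its middle
- round_recess (a point): centre of the floor of the round recess in the fixed black block (125 x 205 x 20 mm): 87 mm across, 8 mm deep, its floor 12 mm above the bench; z up
- square_recess (a point): centre of the floor of the square recess in the fixed black block (125 x 205 x 20 mm): 69 x 69 mm, sides along x and y, 8 mm deep, its floor 12 mm above the bench; z up
- rack: the fixed grey rack, base 135 x 296 x 10 mm, origin under its centre: two aluminium rails along y (22 mm wide, tops 37 mm above the bench, 50 mm to either side of the centre), each with five spring clips. A clip is two sprung steel jaws open upwards, mouth 12 mm, which give way, tops 62 mm above the bench. Between the rails is room for fingers down to 12 mm above the bench
- keeper (a joint): travel of the keeper bar on the block: 0 = open (clear of both recesses), 0.026 = shut, at its stop, over the near edges of both plates; about 2 N of friction, stays where left; starts (nearly) shut, and must be within 6 mm of open for the plates to go in; its underside is 4.5 mm above the block's top, so it passes over plates that are fully in
- keeper_knob (a point): centre of the black knob on the middle of the steel keeper bar (bar 16 x 192 x 6 mm, along y): knob 16 mm along x, 22 mm along y, 30 mm tall, its top 15 mm above this point; +x is the direction in which the keeper shuts; the bar is guided by a 36 mm high steel cheek at each end of the block
- collar: bystander: a brass collar, 44 mm across, 22 mm high; leave it alone; origin at its underside
- shim_block: bystander: a small aluminium block, 40 x 30 x 20 mm; leave it alone; origin at its underside
- hammer: bystander: a hammer lying flat; leave it alone
- oil_bottle: bystander: a white oil bottle, 56 mm across, 130 mm high; leave it alone; origin at its underside
- tin: bystander: a steel tin, 80 mm across, 90 mm high; leave it alone; origin at its underside
- wrench: bystander: an open-ended wrench lying flat; leave it alone
- screw_box: bystander: a yellow plastic box, 90 x 60 x 40 mm; leave it alone; origin at its underside
Not all that is in view belongs to the job. Leave any orange look-alike of the part that bears round_mid alone. What is shaped like the part that bears punch4_mid but orange is not meant.

How it is judged:
By the outcome, as a careful person would: the job done as asked, in the order asked, and still so for the second after the job is handed in, with the robot touching nothing.
Of punch0, punch1, punch2, punch3, punch4 only 3 to 5 are there at a start; the rules pass over those that are not, and their reading is None.
At some moment in a run one of punch0, punch1, punch2, punch3, punch4, round_plate, square_plate may be knocked a few centimetres aside while the robot is not near it.
Once in a run the grip may slacken for a moment while it holds something.
It also fails if it takes over 210 s, if anything falls off the work surface, if the arm or the gripper's body presses on something with over 40 N, if the wrist force passes 120 N, or if a joint passes its speed limit or range.

ROBOT

A 7-joint arm with a two-finger parallel gripper is mounted at the origin on the work surface. World frame = base frame: x ahead of the robot, y to its left, z up, the work surface at z = 0. Lengths are in m, angles in degrees, forces in N, time in s.
With the tool pointing down it reaches from about 0.4 to 0.9 m from the base axis. Payload 5.5 kg.
Tool frame: the origin (TCP) lies midway between the tips of the shut fingers; the grasp point (between the pads) lies robot.hold_point_z behind it (robot.hold_point_z is the distance from the TCP to the grasp point, in m); z points along the fingers, y is the line along which they close (so a half turn about z gives the same grasp; the last joint's range is limited). The gripper opens to 92 mm and grips with 3 to 60 N. Pads are 19 mm wide; open, the fingers measure 130 mm over their backs; the gripper's body (75 mm by 190 mm) begins 47 mm behind the grasp point.
Start: joints at [89.794, 28.699, -24.465, 88.831, 12.651, 65.22, -12.049], TCP at [0.171, -0.627, 0.227] pointing down, gripper open.
Joint ranges: [-164.97, 164.97], [-17.58, 116.51], [-87.97, 89.64], [11.32, 138.91], [-80.73, 260.73], [10.89, 115.49], [-147.41, 147.41]. Speed limits (degrees/s): [147.25, 147.25, 180, 180, 180, 180, 180].

INTERFACE

Orientations are given as [roll, pitch, yaw] about the fixed x, y, z axes, in that order (R = Rz(yaw) Ry(pitch) Rx(roll)).
In Python, from station import robot gives the robot as it stands.
- The arm moves only by the tool apply_moves, never from a script. Its argument "plan" is one flat list of numbers, 4 for each row, row after row: the shift along the tool's x, y, z in mm, then the turn about the tool's z in rad. A call has 1 to 10 rows; each row is the pose to reach, as a shift and turn from the pose commanded when the call began, along the tool's axes at that moment; what a row does not reach only later rows make up. A row lasts 1/8 s, in which the tool goes at most 62.5 mm and 10.7 degrees, less where a joint would pass 70% of its speed; a pose out of reach is approached as far as the arm can. A call with a gripper value outside its range is refused whole. "gripper" is the gripper's target within -1 to 1 (shut at 1, half-way at 0, fully open at -1), set as the call begins (left out, the last holds). The fingers move at their own pace and stop on an object; the grip force is fixed at half the most. Time passes only in rows, so rows that repeat a pose let the fingers close. It gives the time, the measured TCP pose, the force, the opening and the grip force at its end, in the units of the state.
- robot.read_state(): the state, without advancing time (a new reading comes with each control period).
- robot.grab_frame(name): name is "scene" or "top" or "wrist"; returns a dict with "image" (400x640x3 uint8, blue, green, red), "mtx" (3x3 intrinsics, pixels), "camera_from_world" (4x4, takes a point from world to camera coordinates); the wrist camera has in their place "mount" (4x4, takes a point from camera to tool coordinates, whose origin is the TCP and whose axes are the flange's). Camera axes: x right, y up, looking along -z (the intrinsics and any distortion apply to the point x, -y, -z); pixel columns grow to the right and rows downward; lengths in m; the calibration is good to about 2 mm. A picture is of the moment at which its call begins: read the wrist's pose just before it. There is no depth.
- robot.finish_job(): hands the job in; it is judged then, once.
The state is a dict: "t": time; "q": joint angles; "qd": joint speeds; "joint_torque": joint torques, N m; "ee_pos": TCP position; "ee_rot": TCP orientation; "ft_force": force on the tool from outside, world axes, zero at the start; "wrist_torque": the same for the moment, N m; "width": finger opening in m; "gripper_force": force on a finger pad.
Only numpy, scipy, OpenCV 4.12 (cv2) and the standard library are available. Lean on these libraries where they do the work, as an engineer would, in place of code of your own. Each camera call takes 0.05 s, during which the arm holds its last target. There are 200 camera calls.

## Working session

There is one attempt and no reset: what is moved stays moved. The work goes in short steps, Python scripts to look and compute and a tool call to move; the robot and the scene stay as the last step left them, time stands still between calls to the robot, and variables do not carry over. Pictures are saved under pics/ and viewed, at most 14 in all, crops included, and the job is handed in when it is done.

Besides the shell and the picture viewer there is one more tool, called in YAML: its name, and indented under it one key for each argument. apply_moves: Moves the arm, as the interface text tells. Its arguments: {"type":"object","properties":{"plan":{"type":"array"},"gripper":{"type":"number"}},"required":["plan"]}

```bash
ls; mkdir -p pics; python3 - <<'E'
from station import robot
import cv2
s=robot.read_state()
print(s['t'],s['ee_pos'],s['ee_rot'],s['width'],robot.hold_point_z)
for n in ("top","scene"):
    f=robot.grab_frame(n); cv2.imwrite(f"pics/{n}0.png",f["image"]); print(n,f["mtx"].tolist(),f["camera_from_world"].round(4).tolist(),[k for k in f])
E
```

```text
pics
0.0 [ 0.17113754 -0.6263427   0.22569686] [-1.79889164e+02 -1.97193941e-03  1.52909376e+01] 0.0915133923809641 0.0188
top [[395.3029673835201, 0.0, 317.78443904055854], [0.0, 395.3029673835201, 198.7376813481834], [0.0, 0.0, 1.0]] [[-0.0202, -0.9998, -0.0059, -0.0268], [0.9925, -0.0207, 0.1202, -0.5193], [-0.1203, -0.0034, 0.9927, -1.197], [0.0, 0.0, 0.0, 1.0]] ['image', 'mtx', 'camera_from_world']
scene [[394.90633324302524, 0.0, 323.58076722965455], [0.0, 394.90633324302524, 201.51464884486404], [0.0, 0.0, 1.0]] [[-0.4026, 0.9154, -0.0031, 0.2362], [-0.7065, -0.3086, 0.6369, 0.3321], [0.5821, 0.2586, 0.7709, -1.5447], [0.0, 0.0, 0.0, 1.0]] ['image', 'mtx', 'camera_from_world']
```

View pics/top0.png

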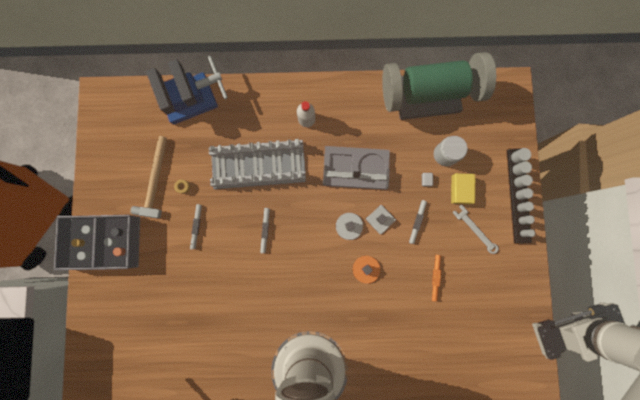

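View pics/scene0.png

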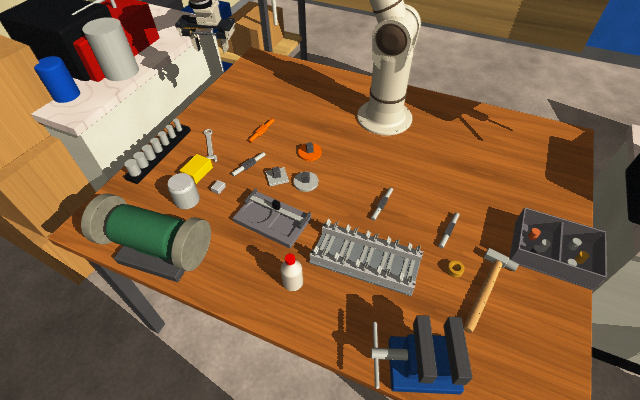

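The pictures show three steel punches at top-view pixels (196,226), (265,230) and (418,222). The round plate is at (349,226), the square plate at (380,219), the rack at (258,165), and the block at (357,168) with its knob near (357,175). The orange disc (367,269) and orange punch (437,277) are decoys.

```bash
cat > h.py <<'E'
import numpy as np, cv2
from station import robot
from scipy.spatial.transform import Rotation as R
def cam(name):
    """picture, K, camera-from-world"""
    s=robot.read_state(); f=robot.grab_frame(name)
    if name=="wrist":
        T=np.eye(4); T[:3,:3]=R.from_euler('xyz',s['ee_rot'],degrees=True).as_matrix(); T[:3,3]=s['ee_pos']
        M=np.linalg.inv(T@np.array(f["mount"]))
    else: M=np.array(f["camera_from_world"])
    return f["image"],np.array(f["mtx"]),M
def pt(c,u,v,z):
    """pixel(s) onto plane z"""
    _,K,M=c; W=np.linalg.inv(M); uv=np.atleast_2d(np.c_[u,v]).astype(float)
    d=np.c_[(uv[:,0]-K[0,2])/K[0,0],-(uv[:,1]-K[1,2])/K[1,1],-np.ones(len(uv))]@W[:3,:3].T
    o=W[:3,3]; return o+d*((z-o[2])/d[:,2])[:,None]
def px(c,p):
    _,K,M=c; q=M[:3,:3]@np.asarray(p,float)+M[:3,3]
    return K[0,0]*q[0]/-q[2]+K[0,2], K[1,1]*q[1]/q[2]+K[1,2]
def go(x,y,z,yaw=None,st=None):
    """shift/turn from the present pose to TCP target"""
    s=st or robot.read_state(); T=R.from_euler('xyz',s['ee_rot'],degrees=True).as_matrix()
    d=T.T@(np.array([x,y,z])-s['ee_pos'])*1000
    t=0 if yaw is None else -np.radians((yaw-s['ee_rot'][2]+180)%360-180)
    print("go",d.round(1),"turn",round(t,4))
E
python3 - <<'E'
from h import *
c=cam("top"); im=c[0]; hsv=cv2.cvtColor(im,cv2.COLOR_BGR2HSV)
m=((hsv[...,1]<60)&(hsv[...,2]>60)).astype(np.uint8)*255
m[:75]=0; m[310:]=0; m[:,:140]=0; m[:,500:]=0
m=cv2.morphologyEx(m,cv2.MORPH_CLOSE,np.ones((5,5)))
for k in cv2.findContours(m,cv2.RETR_EXTERNAL,cv2.CHAIN_APPROX_NONE)[0]:
    if cv2.contourArea(k)<60: continue
    (u,v),wh,a=cv2.minAreaRect(k); b=cv2.boxPoints(((u,v),wh,a))
    z=0.01; p=pt(c,u,v,z)[0]; B=pt(c,b[:,0],b[:,1],z); e=B[1]-B[0],B[2]-B[1]
    L=max(e,key=np.linalg.norm)
    print((round(u),round(v)),p[:2].round(3),[round(np.linalg.norm(q),3) for q in e],"long axis",round(np.degrees(np.arctan2(L[1],L[0]))%180,1))
w=robot.grab_frame("wrist"); print(w["mtx"].round(1).tolist(),np.round(w["mount"],4).tolist())
cv2.imwrite("pics/crop.png",cv2.resize(im[130:260,180:440],None,fx=3,fy=3,interpolation=cv2.INTER_CUBIC))
E
```

```text
(264, 230) [0.426 0.132] [np.float64(0.139), np.float64(0.015)] long axis 174.4
(150, 212) [0.489 0.494] [np.float64(0.028), np.float64(0.066)] long axis 82.5
(476, 230) [ 0.411 -0.528] [np.float64(0.04), np.float64(0.18)] long axis 37.3
(365, 223) [ 0.443 -0.184] [np.float64(0.189), np.float64(0.086)] long axis 102.1
(195, 226) [0.442 0.349] [np.float64(0.14), np.float64(0.017)] long axis 172.8
(418, 222) [ 0.442 -0.349] [np.float64(0.141), np.float64(0.018)] long axis 160.2
(427, 179) [ 0.577 -0.385] [np.float64(0.032), np.float64(0.039)] long axis 176.9
(356, 167) [ 0.62  -0.162] [np.float64(0.128), np.float64(0.209)] long axis 85.0
(256, 164) [0.639 0.157] [np.float64(0.306), np.float64(0.14)] long axis 93.4
(450, 151) [ 0.667 -0.465] [np.float64(0.112), np.float64(0.084)] long axis 129.2
(306, 116) [ 0.794 -0.003] [np.float64(0.055), np.float64(0.07)] long axis 178.9
(439, 96) [ 0.85  -0.439] [np.float64(0.367), np.float64(0.142)] long axis 88.7
(189, 90) [0.889 0.378] [np.float64(0.224), np.float64(0.187)] long axis 108.2
[[295.3, 0.0, 318.2], [0.0, 295.3, 198.6], [0.0, 0.0, 1.0]] [[-0.0005, 0.9595, 0.2816, 0.0761], [1.0, 0.0005, -0.0001, 0.0001], [-0.0003, 0.2816, -0.9595, -0.159], [0.0, 0.0, 0.0, 1.0]]
```

View pics/crop.png

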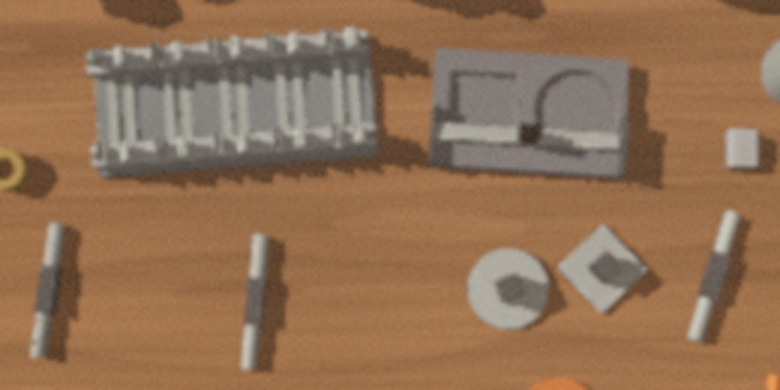

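The crop shows the block yawed about −5°, with the keeper on its near edge. The square recess is on the left, the round one on the right, and the knob is at crop (530,133). The rack is yawed about +3°.

```bash
python3 -c "
from h import *
go(0.56,-0.13,0.20,-5)"
```

```text
go [ 505.9 -376.5   26.6] turn 0.3541
```

apply_moves:
  plan: [253, -188, 0, 0.17, 506, -376, 0, 0.354, 506, -376, 0, 0.354, 506, -376, 26, 0.354, 506, -376, 26, 0.354, 506, -376, 26, 0.354, 506, -376, 26, 0.354, 506, -376, 26, 0.354, 506, -376, 26, 0.354, 506, -376, 26, 0.354]
  gripper: -1

```text
t: 1.45
ee_pos: [0.5575, -0.1344, 0.201]
ee_rot: [180.0, -0.0, -5.0]
ft_force: [-0.8, -0.9, 0.3]
width: 0.0919
gripper_force: 0.0
```

apply_moves:
  plan: [0, 0, 0, 0, 0, 0, 0, 0]

```text
t: 1.7
ee_pos: [0.5562, -0.1357, 0.2007]
ee_rot: [180.0, 0.1, -4.9]
ft_force: [-0.3, -0.6, -0.5]
width: 0.0917
gripper_force: 0.0
```

```bash
python3 - <<'E'
from h import *
c=cam("wrist"); cv2.imwrite("pics/w1.png",c[0]); np.savez("w1.npz",K=c[1],M=c[2]); s=robot.read_state(); print(s['t'],s['ee_pos'],s['ee_rot'],s['q'],s['ft_force'])
E
```

```text
1.75 [ 0.55580321 -0.13694259  0.20072447] [ 1.79955180e+02  6.01073811e-02 -5.06373636e+00] [ 37.97887114  24.0576802  -34.20046764 101.48836982  15.51762293
  59.24957065 -97.00162549] [ 0.12882358 -0.68886975  0.13659547]
```

View pics/w1.png

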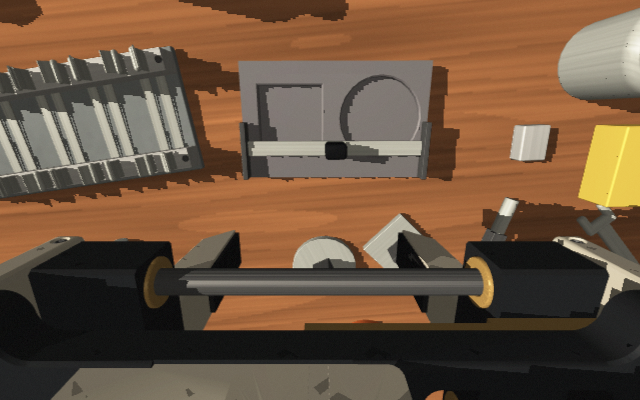

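The wrist view shows the block with corners near (238,61) and (432,61). The square recess rim has its left edge at about u=258, right edge at 324 and top at 84. The round recess is centred near (381,115) and the knob top is at (336,150). The gripper covers the lower half of the picture.

```bash
cat > blk.py <<'E'
from h import *
d=np.load("w1.npz"); im=cv2.imread("pics/w1.png"); c=(im,d["K"],d["M"]); g=cv2.cvtColor(im,cv2.COLOR_BGR2GRAY).astype(float)
g=cv2.GaussianBlur(g,(3,3),0)
gx=np.median(g[95:130,:],0); gy=np.median(g[:,275:315],1); gyr=np.median(g[:,370:392],1)
print("cols 232..440", {i:int(gx[i+1]-gx[i-1]) for i in range(232,335) if abs(gx[i+1]-gx[i-1])>8})
print("rows sq", {i:int(gy[i+1]-gy[i-1]) for i in range(50,190) if abs(gy[i+1]-gy[i-1])>8})
print("rows rd", {i:int(gyr[i+1]-gyr[i-1]) for i in range(50,190) if abs(gyr[i+1]-gyr[i-1])>8})
hsv=cv2.cvtColor(im,cv2.COLOR_BGR2HSV)
m=((hsv[...,1]<50)).astype(np.uint8)*255; m[:,:225]=0; m[:,470:]=0; m[190:]=0
k=max(cv2.findContours(m,cv2.RETR_EXTERNAL,cv2.CHAIN_APPROX_NONE)[0],key=cv2.contourArea)
r=cv2.boxPoints(cv2.minAreaRect(k)); print(r.round(),pt(c,r[:,0],r[:,1],.02).round(4)[:,:2].tolist())
kn=((g<45)).astype(np.uint8); kn[:,:322]=0; kn[:,352:]=0; kn[:138]=0; kn[164:]=0
v,u=np.nonzero(kn); print("knob px",u.min(),u.max(),v.min(),v.max())
e=cv2.Canny(im,40,90); e[:70]=0; e[139:]=0; e[:,:332]=0; e[:,428:]=0
v,u=np.nonzero(e); P=pt(c,u,v,.02)[:,:2]
rng=np.random.default_rng(0); best=(0,)
for _ in range(4000):
    a=P[rng.choice(len(P),3,replace=False)]; A=np.c_[2*a,np.ones(3)]
    try: s=np.linalg.solve(A,(a**2).sum(1))
    except Exception: continue
    rr=np.sqrt(max(s[2]+s[0]**2+s[1]**2,0)); n=(abs(np.hypot(*(P-s[:2]).T)-rr)<.001).sum()
    if abs(rr-.0435)<.0015 and n>best[0]: best=(n,s[:2].round(4),rr.round(4))
print("circle",best,len(P))
E
python3 blk.py
```

```text
cols 232..440 {255: -15, 256: -37, 257: -50, 258: -35, 261: 8, 267: 28, 268: 48, 269: 35, 270: 9, 320: 12, 321: 16, 323: -16, 324: -12}
rows sq {60: 12, 61: 10, 82: -22, 83: -40, 84: -40, 85: -13, 86: 24, 87: 46, 88: 36, 89: 12, 140: 29, 141: 47, 142: 32, 153: -12, 154: -54, 155: -73, 156: -21, 157: 24, 158: 15, 175: -10, 176: -33, 177: -25, 178: 22, 179: 42, 180: 20}
rows rd {73: -9, 74: -32, 75: -44, 76: -31, 77: -8, 78: 16, 79: 45, 80: 47, 81: 17, 139: 8, 140: 43, 141: 54, 142: 22, 153: -16, 154: -70, 155: -98, 156: -60, 157: -11, 161: 14, 162: 44, 163: 47, 164: 17, 175: -12, 176: -25, 178: 28, 179: 9, 180: -11, 181: -10}
[[239.  61.]
 [432.  61.]
 [432. 178.]
 [239. 178.]] [[0.6904, -0.0638], [0.6728, -0.2665], [0.5461, -0.2693], [0.5657, -0.0434]]
knob px 326 346 142 158
circle (np.int64(186), array([ 0.6202, -0.2085]), np.float64(0.0439)) 402
```

```bash
python3 - <<'E'
from h import *
d=np.load("w1.npz"); c=(None,d["K"],d["M"])
ex=np.array([np.cos(np.radians(-5)),np.sin(np.radians(-5))]); ey=np.array([-ex[1],ex[0]])
O=np.array([.6202,-.2085])
f=lambda u,v,z:[round(float(x),4) for x in ((pt(c,u,v,z)[0,:2]-O)@np.c_[ex,ey])]
print("in block axes from round centre: L",f(257,112,.02),"R",f(323.5,112,.02),"top",f(295,83.5,.02),"top round",f(381,75,.02),"far edge",f(335,60.7,.02),"near edge bottom",f(335,176.5,.02),"left far",f(239,61,.02),"right far",f(432,61,.02))
print("knob",pt(c,336.5,151,.0605),f(336.5,151,.0605),"bar far/near",f(295,141,.0305),f(295,155,.0305))
E
```

```text
in block axes from round centre: L [0.0058, 0.1343] R [0.0058, 0.0609] top [0.0352, 0.0917] top round [0.0437, -0.0003] far edge [0.0577, 0.0491] near edge bottom [-0.0668, 0.047] left far [0.0573, 0.1503] right far [0.0575, -0.0532]
knob [[ 0.59265493 -0.15758131  0.0605    ]] [-0.0319, 0.0483] bar far/near [-0.0248, 0.0923] [-0.0402, 0.0926]
```

The block measures 203.5 × 124.5 mm (205 × 125 given), the circle radius is 43.9 mm, and the knob sits over the bar's centre line, so the measurements agree. Next, opening the keeper.

```bash
python3 -c "
from h import *
go(0.5927,-0.1576,0.036,-5)"
```

```text
go [ 38.7  17.2 164.7] turn -0.0011
```

apply_moves:
  plan: [38, 16, 60, 0, 38, 16, 60, 0, 38, 16, 60, 0]

```text
t: 2.12
ee_pos: [0.5919, -0.1564, 0.1404]
ee_rot: [-180.0, 0.1, -5.1]
ft_force: [-0.1, 0.3, 0.5]
width: 0.0914
gripper_force: 0.0
```

apply_moves:
  plan: [0, 0, 0, 0, 0, 0, 0, 0, 0, 0, 0, 0]

```text
t: 2.5
ee_pos: [0.5933, -0.155, 0.1424]
ee_rot: [180.0, -0.1, -5.0]
ft_force: [0.3, -0.7, 0.4]
width: 0.092
gripper_force: 0.0
```

```bash
python3 - <<'E'
from h import *
go(0.5927,-0.1576,0.036,-5)
for i in range(6):
    s=robot.read_state(); robot.grab_frame("top"); print(s['t'],s['ee_pos'].round(4),s['ft_force'].round(1))
E
```

```text
go [ -0.6   2.6 106.4] turn 0.0003
2.5 [ 0.5933 -0.155   0.1424] [ 0.3 -0.7  0.4]
2.55 [ 0.5933 -0.155   0.1422] [-0.4 -0.  -0.3]
2.6 [ 0.5932 -0.155   0.1419] [-0.6 -0.3  0.6]
2.65 [ 0.5931 -0.1549  0.1416] [ 0.2 -0.   0.6]
2.7 [ 0.593  -0.155   0.1414] [ 0.  -0.5 -0.7]
2.75 [ 0.593  -0.1549  0.1413] [ 0.1 -0.1  0.4]
```

apply_moves:
  plan: [0, 2, 60, 0, 0, 2, 105, 0, 0, 2, 105, 0, 0, 2, 105, 0]

```text
t: 3.3
ee_pos: [0.5929, -0.1567, 0.036]
ee_rot: [-180.0, 0.0, -5.0]
ft_force: [-0.8, 0.3, -0.5]
width: 0.0918
gripper_force: 0.0
```

apply_moves:
  plan: [0, 0, 0, 0, 0, 0, 0, 0, 0, 0, 0, 0, 0, 0, 0, 0]
  gripper: 1

```text
t: 3.8
ee_pos: [0.5929, -0.1571, 0.0363]
ee_rot: [180.0, -0.0, -5.0]
ft_force: [-0.1, 0.7, 0.4]
width: 0.0562
gripper_force: 0.0
```

apply_moves:
  plan: [0, 0, 0, 0, 0, 0, 0, 0]

```text
t: 4.05
ee_pos: [0.5928, -0.1569, 0.0361]
ee_rot: [-180.0, 0.0, -5.0]
ft_force: [0.2, -0.8, -0.3]
width: 0.0365
gripper_force: 0.0
```

apply_moves:
  plan: [0, 0, 0, 0, 0, 0, 0, 0, 0, 0, 0, 0]

```text
t: 4.42
ee_pos: [0.5929, -0.1569, 0.0361]
ee_rot: [-180.0, -0.0, -5.0]
ft_force: [-0.1, -0.3, -0.0]
width: 0.0214
gripper_force: 30.0
```

apply_moves:
  plan: [-8, 0, 0, 0, -16, 0, 0, 0, -22, 0, 0, 0, -26, 0, 0, 0, -26, 0, 0, 0]

```text
t: 5.05
ee_pos: [0.5684, -0.1549, 0.0361]
ee_rot: [-180.0, -0.2, -5.0]
ft_force: [7.0, -1.5, -8.6]
width: 0.0221
gripper_force: 30.0
```

apply_moves:
  plan: [2, 0, 0, 0, 2, 0, 0, 0, 2, 0, 0, 0, 2, 0, 0, 0]
  gripper: -1

```text
t: 5.55
ee_pos: [0.5687, -0.1548, 0.0361]
ee_rot: [180.0, 0.0, -5.0]
ft_force: [0.1, -0.0, 0.6]
width: 0.0571
gripper_force: 0.0
```

apply_moves:
  plan: [0, 0, -60, 0, 0, 0, -120, 0, -60, 0, -180, 0, -120, 0, -200, 0, -165, 0, -200, 0, -165, 0, -200, 0, -165, 0, -200, 0, -165, 0, -200, 0]

```text
t: 6.55
ee_pos: [0.4058, -0.1404, 0.2362]
ee_rot: [-180.0, -0.1, -5.0]
ft_force: [-1.0, -0.2, -0.9]
width: 0.0914
gripper_force: 0.0
```

apply_moves:
  plan: [0, 0, 0, 0, 0, 0, 0, 0, 0, 0, 0, 0]

```text
t: 6.92
ee_pos: [0.4048, -0.1403, 0.2358]
ee_rot: [-180.0, 0.0, -5.0]
ft_force: [0.2, -0.5, 0.3]
width: 0.0918
gripper_force: 0.0
```

```bash
python3 - <<'E'
from h import *
c=cam("wrist"); cv2.imwrite("pics/w2.png",c[0]); np.savez("w2.npz",K=c[1],M=c[2]); s=robot.read_state(); print(s['t'],s['ee_pos'],s['ee_rot'],s['q'].round(),s['ft_force'])
E
```

```text
6.975 [ 0.40469464 -0.14035452  0.23587711] [-1.79968353e+02  1.77525231e-02 -4.97779264e+00] [ 52.   5. -38. 118.   4.  58. -83.] [ 0.58424502 -0.02394683  0.37337045]
```

View pics/w2.png

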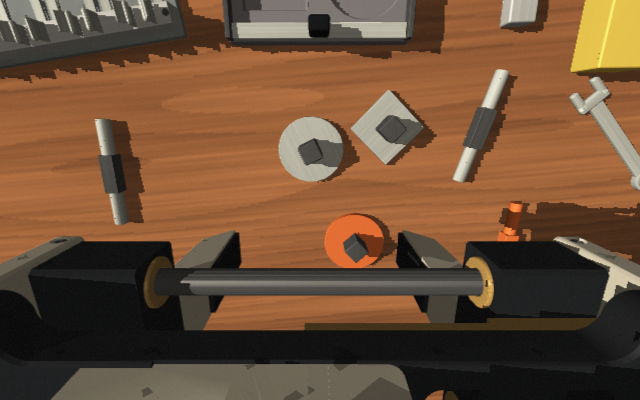

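The keeper is open. The round plate is at (311,149) with its stub turned to about (311,151). The square plate is a diamond at (388,128), and punches lie at (112,172) and (480,125).

```bash
cat > pl.py <<'E'
from h import *
d=np.load("w2.npz"); im=cv2.imread("pics/w2.png"); c=(im,d["K"],d["M"])
hsv=cv2.cvtColor(im,cv2.COLOR_BGR2HSV); V=hsv[...,2]
m=((hsv[...,1]<70)&(V>40)).astype(np.uint8)*255; m[:75]=0; m[228:]=0
def rect(pts,z):
    P=pt(c,pts[:,0],pts[:,1],z)[:,:2].astype(np.float32); (o,w,a)=cv2.minAreaRect(P*1000); return np.round(np.array(o)/1000,4),np.round(w,1),round(a,1)
for k in cv2.findContours(m,cv2.RETR_EXTERNAL,cv2.CHAIN_APPROX_NONE)[0]:
    if cv2.contourArea(k)<300: continue
    k=k[:,0]; b=cv2.boundingRect(k); P=pt(c,k[:,0],k[:,1],.01)[:,:2].astype(np.float32)
    o,r=cv2.minEnclosingCircle(P*1000); print(b,"rect",rect(k,.01),"circ",np.round(o,1),round(r,1))
E
python3 pl.py; python3 - <<'E'
import cv2
im=cv2.imread("pics/w2.png")
cv2.imwrite("pics/w2c.png",cv2.resize(im[85:190,270:440],None,fx=4.5,fy=4.5,interpolation=cv2.INTER_CUBIC))
E
```

```text
(95, 119, 33, 106) rect (array([0.4257, 0.1343]), array([ 23.8, 141.6]), 84.2) circ [425.4 131.7] 71.1
(279, 117, 64, 64) rect (array([ 0.435, -0.133]), array([81.9, 81. ]), 85.0) circ [ 435.  -133.1] 41.9
(351, 90, 73, 74) rect (array([ 0.4537, -0.232 ]), array([66.6, 66.1]), 41.0) circ [ 454.1 -232.2] 45.6
(569, 76, 71, 114) rect (array([ 0.4181, -0.5247]), array([169.6,  39.3]), 39.6) circ [ 416.9 -523. ] 85.8
(453, 75, 55, 107) rect (array([ 0.4411, -0.3482]), array([ 25.9, 137.2]), 70.5) circ [ 440.9 -349.3] 68.8
```

View pics/w2c.png

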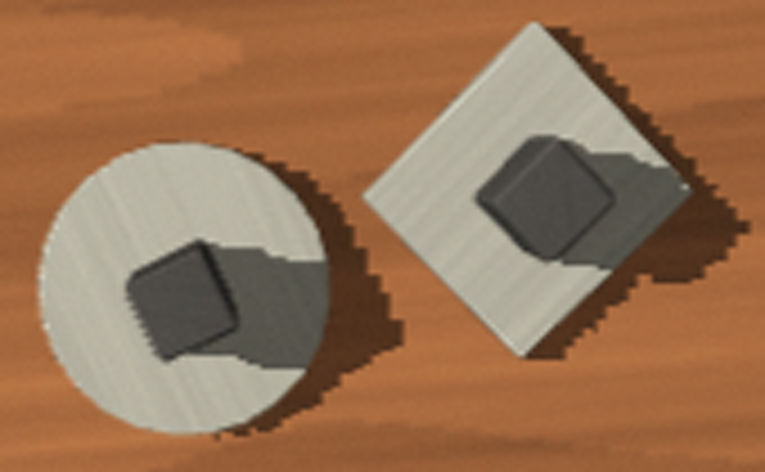

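```bash
python3 - <<'E'
from h import *
d=np.load("w2.npz"); c=(None,d["K"],d["M"])
k=np.array([(198,240),(237,318),(165,360),(128,288)])/4.5+[270,85]
P=pt(c,k[:,0],k[:,1],.04)[:,:2]; print(P.round(4),P.mean(0)); 
for i in range(4): e=P[(i+1)%4]-P[i]; print(np.linalg.norm(e).round(4),np.degrees(np.arctan2(e[1],e[0]))%90)
go(.435,-.133,.016,None)
E
```

```text
[[ 0.4512 -0.1394]
 [ 0.4299 -0.1479]
 [ 0.4203 -0.1277]
 [ 0.4403 -0.1198]] [ 0.43541302 -0.13372421]
0.0229 21.773203937149162
0.0224 25.312579467342132
0.0215 21.50119844690914
0.0224 28.9222987368331
go [ 29.6  -9.8 219.9] turn 0
```

apply_moves:
  plan: [30, -10, 50, -0.17, 30, -10, 100, -0.34, 30, -10, 150, -0.497, 30, -10, 190, -0.497, 30, -10, 190, -0.497, 30, -10, 210, -0.497, 30, -10, 220, -0.497, 30, -10, 220, -0.497]
  gripper: 0

```text
t: 7.98
ee_pos: [0.4357, -0.1333, 0.0168]
ee_rot: [180.0, -0.0, 23.5]
ft_force: [0.1, 0.7, 0.9]
width: 0.0458
gripper_force: 0.0
```

apply_moves:
  plan: [0, 0, 0, 0, 0, 0, 0, 0, 0, 0, 0, 0, 0, 0, 0, 0, 0, 0, 0, 0]
  gripper: 1

```text
t: 8.6
ee_pos: [0.4356, -0.1331, 0.0166]
ee_rot: [180.0, -0.0, 23.5]
ft_force: [-1.8, 1.1, 6.9]
width: 0.0237
gripper_force: 29.6
```

```bash
python3 - <<'E'
from h import *
s=robot.read_state(); print(s['t'],s['ee_pos'],s['ee_rot'],s['width'],s['gripper_force'],s['ft_force'])
go(.6202,-.2085,.1,-5)
E
```

```text
8.6 [ 0.43557892 -0.13310992  0.01664303] [ 1.79971956e+02 -1.40820484e-02  2.34740412e+01] 0.023743588931943838 29.62631106376648 [-1.82271118  1.1013941   6.88886812]
go [139.3 142.7 -83.3] turn 0.497
```

apply_moves:
  plan: [0, 0, -40, 0, 0, 0, -85, 0.17, 50, 50, -85, 0.34, 100, 100, -85, 0.497, 139, 143, -85, 0.497, 139, 143, -85, 0.497, 139, 143, -85, 0.497, 139, 143, -85, 0.497]

```text
t: 9.6
ee_pos: [0.6178, -0.2079, 0.1003]
ee_rot: [-180.0, 0.2, -4.9]
ft_force: [-0.2, 1.3, -3.4]
width: 0.0236
gripper_force: 29.8
```

apply_moves:
  plan: [0, 0, 0, 0, 0, 0, 0, 0]

```text
t: 9.85
ee_pos: [0.6192, -0.2088, 0.1015]
ee_rot: [180.0, 0.0, -5.0]
ft_force: [-0.4, -0.1, -2.6]
width: 0.0237
gripper_force: 29.8
```

```bash
python3 - <<'E'
from h import *
c=cam("wrist"); cv2.imwrite("pics/w3.png",c[0]); np.savez("w3.npz",K=c[1],M=c[2]); s=robot.read_state(); print(s['t'],s['ee_pos'],s['ee_rot'],s['width'],s['gripper_force'],s['ft_force'])
go(.6202,-.2085,.028,-5)
E
```

```text
9.9 [ 0.61939369 -0.20890941  0.10146527] [ 1.79980136e+02 -7.73450574e-03 -4.98765929e+00] 0.023952738967505965 29.826618432998657 [ 0.52470731 -0.52352178 -2.83555765]
go [ 0.8 -0.5 73.5] turn 0.0002
```

View pics/w3.png

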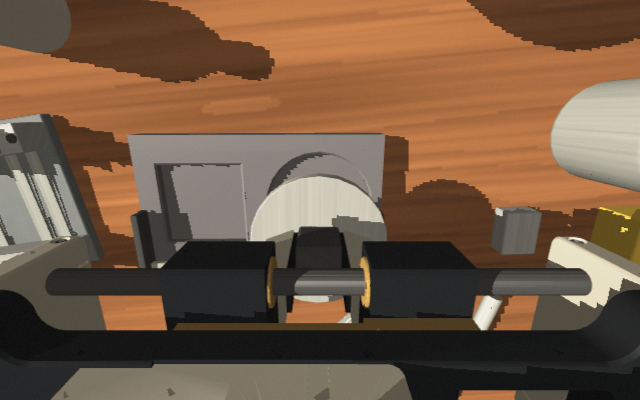

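The plate is held level. The far arc of the round recess peaks near (320,153), the disc's far edge is at about (317,176), and the square recess rim spans columns 155–246.

```bash
cat > arc.py <<'E'
from h import *
from scipy.optimize import least_squares
d=np.load("w3.npz"); im=cv2.imread("pics/w3.png"); c=(im,d["K"],d["M"]); g=cv2.GaussianBlur(cv2.cvtColor(im,cv2.COLOR_BGR2GRAY),(3,3),0).astype(float)
gv=np.gradient(g,axis=0)
rim=[];disc=[]
for u in range(285,356,2):
    col=gv[:,u]; v=144+np.argmin(col[144:172]); rim.append((u,v,col[v]))     # light top -> dark wall
for u in range(270,366,2):
    col=gv[:,u]; v=172+np.argmax(col[172:205]); disc.append((u,v,col[v]))
rim=np.array([r for r in rim if r[2]<-8]); disc=np.array([r for r in disc if r[2]>8]); print(len(rim),len(disc))
def fit(a,z,r,x0):
    P=pt(c,a[:,0],a[:,1],z)[:,:2]; s=least_squares(lambda o:np.hypot(*(P-o).T)-r,x0,loss='soft_l1',f_scale=.0007)
    return s.x.round(4), np.median(abs(s.fun)).round(5)
print("recess",fit(rim,.02,.0435,[.62,-.208])); print("disc",fit(disc,.0955,.042,[.62,-.208]))
E
python3 arc.py
```

```text
25 48
recess (array([ 0.621 , -0.2093]), np.float64(0.00019))
disc (array([ 0.6185, -0.2079]), np.float64(0.00017))
```

apply_moves:
  plan: [2, 0.3, 40, 0, 2, 0.3, 60, 0, 2, 0.3, 60, 0, 2, 0.3, 65, 0, 2, 0.3, 68, 0, 2, 0.3, 70, 0, 2, 0.3, 70, 0]

```text
t: 10.78
ee_pos: [0.6218, -0.2099, 0.0336]
ee_rot: [179.9, -0.0, -5.0]
ft_force: [-6.5, 0.5, 7.4]
width: 0.024
gripper_force: 30.0
```

apply_moves:
  plan: [-0.7, 0, 0, 0, -1.2, 0, 0, 0, -1.2, 0, 2, 0, -1.2, 0, 4, 0, -1.2, 0, 4, 0]

```text
t: 11.4
ee_pos: [0.6217, -0.2098, 0.0303]
ee_rot: [179.9, -0.1, -5.0]
ft_force: [-5.1, 1.1, 12.8]
width: 0.0238
gripper_force: 30.0
```

apply_moves:
  plan: [-1, 0, 0, 0, -1.5, 0, 0, 0, -1.5, 0, 1, 0, -1.5, 0, 1, 0]

```text
t: 11.9
ee_pos: [0.6217, -0.2098, 0.0302]
ee_rot: [179.9, -0.3, -5.0]
ft_force: [-3.5, 0.4, 14.9]
width: 0.0236
gripper_force: 30.0
```

apply_moves:
  plan: [0, 0, -2, 0, 0, 0, -2, 0, 0, 0, -2, 0, 0, 0, -2, 0]
  gripper: 0

```text
t: 12.4
ee_pos: [0.6189, -0.2091, 0.0278]
ee_rot: [-180.0, 0.0, -5.0]
ft_force: [0.6, -0.5, -0.7]
width: 0.0457
gripper_force: 0.0
```

apply_moves:
  plan: [0, 0, -50, 0, -40, 0, -100, 0, -80, 0, -120, 0, -80, 0, -120, 0, -80, 0, -120, 0, -80, 0, -120, 0, -80, 0, -120, 0]

```text
t: 13.28
ee_pos: [0.5397, -0.2018, 0.1472]
ee_rot: [-179.9, 0.0, -5.0]
ft_force: [-0.2, 0.3, -1.3]
width: 0.0463
gripper_force: 0.0
```

```bash
python3 - <<'E'
from h import *
c=cam("wrist"); cv2.imwrite("pics/w4.png",c[0]); np.savez("w4.npz",K=c[1],M=c[2]); s=robot.read_state(); print(s['t'],s['ee_pos'],s['ee_rot'],s['width'],s['ft_force'])
for z in (.02,.022,.03): print(px(c,[.6208,-.209,z]))
E
```

```text
13.325 [ 0.53967108 -0.20177392  0.14728271] [-1.79943830e+02  4.64786828e-02 -4.96302513e+00] 0.04588593029899564 [-0.17282447  0.11333212  0.10708076]
(np.float64(318.32566063925526), np.float64(105.92545970477016))
(np.float64(318.3251297950512), np.float64(105.88466814455002))
(np.float64(318.32292911121283), np.float64(105.7155614148753))
```

View pics/w4.png

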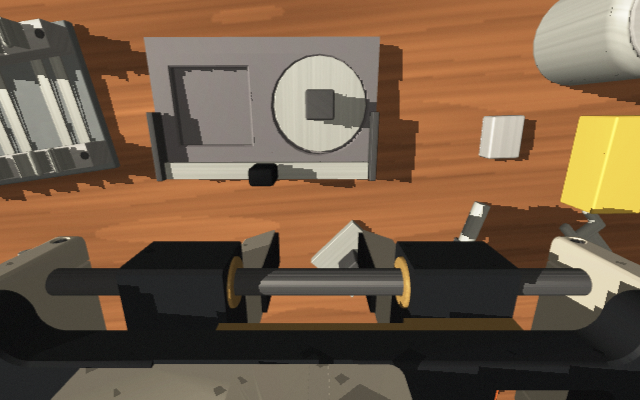

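The round plate sits in its recess with an even dark gap all around. The square recess rim spans about u 170–254 and v 66–146.

```bash
python3 - <<'E'
from h import *
d=np.load("w4.npz"); im=cv2.imread("pics/w4.png"); c=(im,d["K"],d["M"]); g=cv2.GaussianBlur(cv2.cvtColor(im,cv2.COLOR_BGR2GRAY),(3,3),0).astype(float)
m=(g>135).astype(np.uint8); m[:50]=0;m[158:]=0;m[:,:265]=0;m[:,375:]=0
k=max(cv2.findContours(m,0,cv2.CHAIN_APPROX_NONE)[0],key=cv2.contourArea)[:,0]
for z in (.022,.030):
    o,r=cv2.minEnclosingCircle((pt(c,k[:,0],k[:,1],z)[:,:2]*1000).astype(np.float32)); print("disc z",z,np.round(o,1),round(r,2))
gx=np.median(g[80:135],0); gy=np.median(g[:,200:240],1)
D=lambda a,l,h:{i:int(a[i+1]-a[i-1]) for i in range(l,h) if abs(a[i+1]-a[i-1])>6}
print(D(gx,160,275)); print(D(gy,30,190))
ex=np.array([np.cos(np.radians(-5)),np.sin(np.radians(-5))]); ey=np.array([-ex[1],ex[0]]); O=np.array([.6206,-.2089])
f=lambda u,v,z:((pt(c,u,v,z)[0,:2]-O)@np.c_[ex,ey]).round(4)
for u,v in [(170,107),(248,107),(254,107),(210,66),(210,146),(380,39),(145,39)]: print(u,v,f(u,v,.02))
E
```

```text
disc z 0.022 [ 621.3 -210.1] 42.15
disc z 0.03 [ 621.2 -210.1] 40.97
{168: -12, 169: -32, 170: -51, 171: -43, 172: -15, 174: -10, 175: -8, 178: 7, 179: 9, 186: 8, 187: 34, 188: 56, 189: 40, 190: 11, 248: 8, 252: -9, 271: -29, 272: -35, 273: 20, 274: 39}
{35: 7, 36: 19, 37: 20, 38: 7, 63: -12, 64: -39, 65: -49, 66: -37, 67: -18, 69: 22, 70: 52, 71: 55, 72: 20, 142: -8, 143: -23, 144: -19, 145: 7, 146: 22, 147: 16, 160: -7, 162: 44, 163: 65, 164: 25, 167: 7, 177: -27, 178: -86, 179: -80, 180: 10, 181: 50, 182: 22}
170 107 [-0.0008  0.1373]
248 107 [-0.0008  0.065 ]
254 107 [-0.0008  0.0595]
210 66 [0.0342 0.0966]
210 146 [-0.0365  0.1039]
380 39 [ 0.0559 -0.0538]
145 39 [0.0559 0.1511]
```

The disc fits r = 42.15 mm at z = 22 mm, so the round plate is seated. The square recess is then round + 100 mm, at about (0.6297, −0.1099).

```bash
cat > chk.py <<'E'
from h import *
c=cam("top"); hsv=cv2.cvtColor(c[0],cv2.COLOR_BGR2HSV)
m=((hsv[...,1]<60)&(hsv[...,2]>60)).astype(np.uint8)*255
m[:75]=0; m[310:]=0; m[:,:140]=0; m[:,500:]=0
m=cv2.morphologyEx(m,cv2.MORPH_CLOSE,np.ones((5,5)))
for k in cv2.findContours(m,cv2.RETR_EXTERNAL,cv2.CHAIN_APPROX_NONE)[0]:
    if not 150<cv2.contourArea(k)<2000: continue
    k=k[:,0]; o,w,a=cv2.minAreaRect((pt(c,k[:,0],k[:,1],.01)[:,:2]*1000).astype(np.float32)); print(np.round(o),np.round(w),round(a,1))
E
python3 chk.py; python3 -c "
from h import *
go(.454,-.232,.016,41)"
```

```text
[416. 390.] [ 17. 138.] 83.4
[426. 131.] [ 17. 138.] 84.4
[490. 494.] [67. 28.] 79.4
[ 412. -529.] [180.  38.] 37.5
[794.  -1.] [52. 71.] 88.9
[882. 385.] [260. 116.] 88.7
go [-82.6  37.6 131.4] turn -0.8023
```

The far-left punch has been knocked to (0.416, 0.390). The square plate comes next.

apply_moves:
  plan: [-40, 18, 20, -0.17, -82.6, 37.6, 50, -0.34, -82.6, 37.6, 60, -0.5, -82.6, 37.6, 70, -0.66, -82.6, 37.6, 90, -0.802, -82.6, 37.6, 115, -0.802, -82.6, 37.6, 115, -0.802, -82.6, 37.6, 131, -0.802, -82.6, 37.6, 131, -0.802]

```text
t: 14.5
ee_pos: [0.4534, -0.2322, 0.0165]
ee_rot: [-179.9, 0.0, 41.0]
ft_force: [0.0, -0.7, 0.1]
width: 0.0458
gripper_force: 0.0
```

apply_moves:
  plan: [0, 0, 0, 0, 0, 0, 0, 0, 0, 0, 0, 0, 0, 0, 0, 0, 0, 0, 0, 0]
  gripper: 1

```text
t: 15.12
ee_pos: [0.454, -0.2325, 0.0175]
ee_rot: [180.0, 0.0, 41.0]
ft_force: [-1.4, 1.5, 7.0]
width: 0.0237
gripper_force: 30.0
```

```bash
python3 - <<'E'
from h import *
s=robot.read_state(); print(s['t'],s['ee_pos'],s['ee_rot'],s['width'],s['gripper_force'],s['ft_force'])
go(.6297,-.1099,.1,-5)
E
```

```text
15.125 [ 0.45399828 -0.23253391  0.01752541] [1.79972036e+02 3.64215841e-04 4.09556471e+01] 0.023724102100705812 30.000785887241364 [-1.36002697  1.47589397  7.02129695]
go [213.1  22.6 -82.5] turn 0.8021
```

apply_moves:
  plan: [0, 0, -45, 0, 0, 0, -85, 0.17, 55, 6, -85, 0.34, 110, 12, -85, 0.5, 165, 18, -83, 0.66, 213, 22.5, -83, 0.802, 213, 22.5, -83, 0.802, 213, 22.5, -83, 0.802, 213, 22.5, -83, 0.802]

```text
t: 16.25
ee_pos: [0.628, -0.1116, 0.0994]
ee_rot: [179.9, 0.1, -5.1]
ft_force: [-0.6, -0.1, -3.4]
width: 0.0238
gripper_force: 30.0
```

apply_moves:
  plan: [0, 0, 0, 0, 0, 0, 0, 0]

```text
t: 16.5
ee_pos: [0.6291, -0.1108, 0.1002]
ee_rot: [180.0, -0.0, -5.1]
ft_force: [-0.5, 0.3, -2.5]
width: 0.0238
gripper_force: 30.0
```

```bash
python3 - <<'E'
from h import *
c=cam("wrist"); cv2.imwrite("pics/w5.png",c[0]); np.savez("w5.npz",K=c[1],M=c[2]); s=robot.read_state(); print(s['t'],s['ee_pos'],s['ee_rot'],s['width'],s['gripper_force'],s['ft_force'])
go(.6297,-.1099,.04,-5)
im=c[0]; g=cv2.GaussianBlur(cv2.cvtColor(im,cv2.COLOR_BGR2GRAY),(3,3),0).astype(float)
cv2.imwrite("pics/w5c.png",cv2.resize(im[120:260,200:460],None,fx=3,fy=3,interpolation=cv2.INTER_CUBIC))
E
```

```text
16.55 [ 0.62918778 -0.11053599  0.10026262] [ 1.79989563e+02 -1.00878719e-02 -5.04534822e+00] 0.023724691856396467 29.999327659606934 [-0.53395185 -0.18760947 -3.88598058]
go [ 0.4 -0.7 60.3] turn -0.0008
```

View pics/w5c.png

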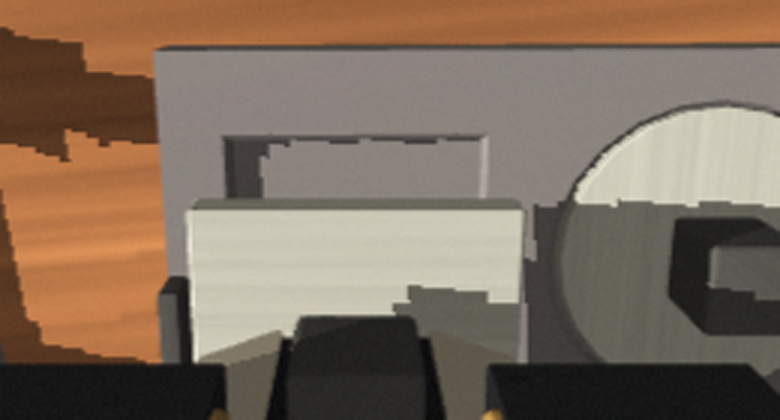

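The recess rim appears at u 274.7–363 with its top at v≈165. The held plate's top edge spans u 263–374 at v≈189, square to the recess.

```bash
python3 - <<'E'
from h import *
d=np.load("w5.npz"); c=(None,d["K"],d["M"])
ex=np.array([np.cos(np.radians(-5)),np.sin(np.radians(-5))]); ey=np.array([-ex[1],ex[0]]); O=np.array([.62919,-.11054])
f=lambda u,v,z:((pt(c,u,v,z)[0,:2]-O)@np.c_[ex,ey]).round(4)
print("recess L,R,top",f(274.7,170,.02),f(363,170,.02),f(318,165,.02)); print("plate L,R corner",f(263.3,190,.0928),f(374,190,.0928))
E
```

```text
recess L,R,top [0.0304 0.0352] [ 0.0302 -0.0373] [ 0.0344 -0.0003]
plate L,R corner [0.0325 0.0315] [ 0.0324 -0.0329]
```

apply_moves:
  plan: [0.5, 0.3, 40, 0, 0.5, 0.3, 58, 0, 0.5, 0.3, 58, 0, 0.5, 0.3, 62, 0, 0.5, 0.3, 66, 0, 0.5, 0.3, 70, 0, 0.5, 0.3, 71, 0, 0.5, 0.3, 71, 0]

```text
t: 17.55
ee_pos: [0.6292, -0.11, 0.0325]
ee_rot: [179.9, 0.1, -5.0]
ft_force: [-11.8, 1.3, 18.0]
width: 0.0237
gripper_force: 30.0
```

apply_moves:
  plan: [-1, 0, 0, 0, -1.5, 0, 0, 0, -1.5, 0, 1, 0, -1.5, 0, 1, 0]

```text
t: 18.05
ee_pos: [0.6292, -0.11, 0.0325]
ee_rot: [179.9, -0.1, -5.0]
ft_force: [-10.3, 1.0, 21.6]
width: 0.0235
gripper_force: 30.0
```

apply_moves:
  plan: [0, 0, -3, 0, 0, 0, -3, 0, 0, 0, -3, 0, 0, 0, -3, 0]
  gripper: 0

```text
t: 18.55
ee_pos: [0.6283, -0.1101, 0.0308]
ee_rot: [-180.0, 0.0, -5.0]
ft_force: [0.4, -0.2, -0.6]
width: 0.0459
gripper_force: 0.0
```

apply_moves:
  plan: [0, 0, -50, 0, -40, 30, -100, 0, -80, 50, -120, 0, -80, 50, -120, 0, -80, 50, -120, 0, -80, 50, -120, 0, -80, 50, -120, 0]

```text
t: 19.42
ee_pos: [0.5448, -0.1517, 0.1502]
ee_rot: [-179.9, 0.1, -4.9]
ft_force: [0.1, 0.2, -0.2]
width: 0.0455
gripper_force: 0.0
```

```bash
cat > sq.py <<'E'
from h import *
c=cam("wrist"); im=c[0]; cv2.imwrite("pics/w6.png",im); s=robot.read_state(); print(s['t'],s['ee_pos'],s['ee_rot'],s['width'],s['ft_force'])
g=cv2.cvtColor(im,cv2.COLOR_BGR2GRAY); m=(g>135).astype(np.uint8)
for nm,p in (("round",(.621,-.2095,.022)),("square",(.6297,-.1099,.022))):
    u,v=map(int,px(c,p)); mm=m.copy(); mm[v+54:]=0; mm[:max(v-60,0)]=0; mm[:,:u-60]=0; mm[:,u+60:]=0
    k=np.vstack([q[:,0] for q in cv2.findContours(mm,0,cv2.CHAIN_APPROX_NONE)[0] if cv2.contourArea(q)>300 and cv2.boundingRect(q)[3]>25])
    for z in (.022,.030):
        P=(pt(c,k[:,0],k[:,1],z)[:,:2]*1000).astype(np.float32); print(nm,(u,v),z,np.round(cv2.minAreaRect(P)[0],1),np.round(cv2.minAreaRect(P)[1],1),round(cv2.minAreaRect(P)[2],1))
u,v=map(int,px(c,(.625,-.16,.022))); a=im[max(v-80,0):v+110,max(u-130,0):u+130]; cv2.imwrite("pics/w6c.png",cv2.resize(a,None,fx=3,fy=3,interpolation=cv2.INTER_CUBIC))
E
python3 sq.py
```

```text
19.475 [ 0.54468443 -0.15190191  0.15031628] [-1.79940845e+02  5.01161574e-02 -4.91364312e+00] 0.04565437174111511 [ 0.26426704  0.36360095 -0.13199299]
round (373, 106) 0.022 [ 621.4 -208.4] [81.3 83.9] 76.3
round (373, 106) 0.03 [ 621.4 -207. ] [79.  81.6] 76.3
square (265, 106) 0.022 [ 639.7 -110.2] [109.5  81.5] 85.1
square (265, 106) 0.03 [ 639.1 -111.6] [106.4  79.2] 85.1
```

View pics/w6c.png

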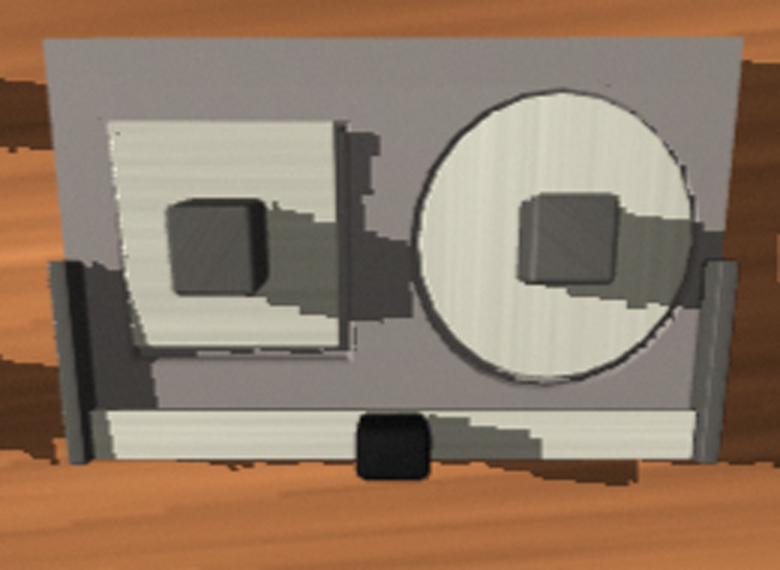

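The square plate is not seated. Its left edge rides on the rim and it sits several mm too far left (+y) and slightly too far in (+x), with rim visible at crop (355,358) to the right and near side. I'll regrasp the stub and shift it.

```bash
python3 - <<'E'
from h import *
c=cam("wrist"); u,v=map(int,px(c,(.625,-.16,.022))); o=np.array([max(u-130,0),max(v-80,0)])
f=lambda a,b,z:pt(c,*(np.array([a,b])/3+o),z)[0].round(4)
print("stub top",f(208,248,.055)); print("rim R-near",f(355,358,.02),"plate R-near",f(341,347,.022),"plate L-near",f(143,345,.026),"L-far",f(108,122,.03), "R-far",f(336,122,.027))
print("block L-far",f(44,40,.02),"R-far",f(741,40,.02)); O=np.array([.625,-.16])
go(.6285,-.1105,.037,-5)
E
```

```text
stub top [ 0.6273 -0.1096  0.055 ]
rim R-near [ 0.5904 -0.1453  0.02  ] plate R-near [ 0.5944 -0.1413  0.022 ] plate L-near [ 0.6008 -0.0794  0.026 ] L-far [ 0.6651 -0.0808  0.03  ] R-far [ 0.6599 -0.1467  0.027 ]
block L-far [ 0.6903 -0.0632  0.02  ] R-far [ 0.6726 -0.2672  0.02  ]
go [ 80.1 -48.5 113.4] turn 0.0013
```

apply_moves:
  plan: [40, -24, 20, 0, 80, -48, 50, 0, 80, -48, 80, 0, 80, -48, 100, 0, 80, -48, 110, 0, 80, -48, 112, 0, 80, -48, 112, 0]
  gripper: 0

```text
t: 20.4
ee_pos: [0.6288, -0.1126, 0.0401]
ee_rot: [180.0, -0.1, -5.0]
ft_force: [-0.5, -0.3, -0.2]
width: 0.0456
gripper_force: 0.0
```

apply_moves:
  plan: [0, 0, 0, 0, 0, 0, 0, 0, 0, 0, 0, 0, 0, 0, 0, 0]
  gripper: 1

```text
t: 20.9
ee_pos: [0.6288, -0.1113, 0.0398]
ee_rot: [-180.0, -0.1, -5.0]
ft_force: [-0.4, 2.6, 4.9]
width: 0.0236
gripper_force: 30.0
```

apply_moves:
  plan: [0, 0, -4, 0, 0, 0, -8, 0, 0, 0, -8, 0, -0.5, 3.5, -8, 0, -0.5, 3.5, -8, 0, -0.5, 3.5, -8, 0]

```text
t: 21.65
ee_pos: [0.6278, -0.1134, 0.0471]
ee_rot: [-179.9, -0.0, -4.9]
ft_force: [0.4, 5.5, -2.3]
width: 0.0235
gripper_force: 30.0
```

```bash
python3 - <<'E'
from h import *
c=cam("wrist"); im=c[0]; s=robot.read_state(); print(s['t'],s['ee_pos'],s['ee_rot'],s['width'],s['ft_force'])
u,v=map(int,px(c,(.665,-.112,.02))); a=im[max(v-70,0):v+70,u-110:u+150]; print(u,v,u-110,max(v-70,0)); cv2.imwrite("pics/w7c.png",cv2.resize(a,None,fx=3,fy=3,interpolation=cv2.INTER_CUBIC))
go(.6277,-.1135,.03,-5)
E
```

```text
21.7 [ 0.62781223 -0.11339587  0.04710322] [-1.79856754e+02 -2.85860789e-02 -4.93532541e+00] 0.023737347354837592 [ 0.23732216  4.3625716  -2.65665895]
310 175 200 105
go [-0.1  0.2 17.1] turn 0.0011
```

View pics/w7c.png

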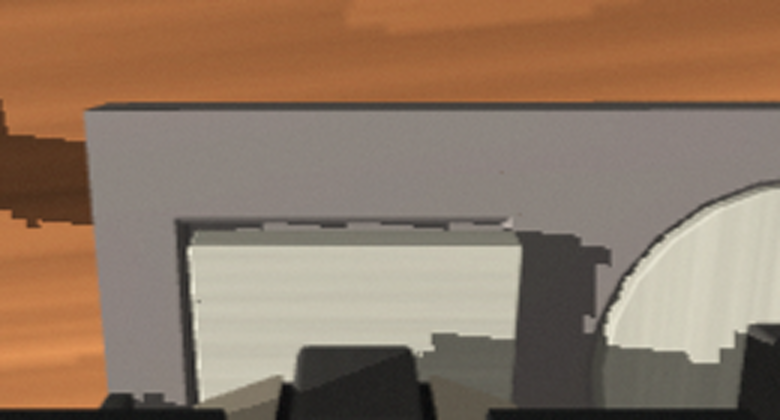

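The plate now sits slightly too far right. The left gap is about 4 mm at crop (177–190), and the right edge is at its rim near (512,220). The recess centre is therefore about 1.8 mm left of here.

apply_moves:
  plan: [0.7, -1.8, 0, 0, 0.7, -1.8, 0, 0, 0.7, -1.8, 4, 0, 0.7, -1.8, 8, 0, 0.7, -1.8, 11, 0, 0.7, -1.8, 11, 0]

```text
t: 22.45
ee_pos: [0.6292, -0.1124, 0.0397]
ee_rot: [180.0, -0.1, -4.9]
ft_force: [-8.6, 6.3, 20.9]
width: 0.0237
gripper_force: 30.0
```

apply_moves:
  plan: [-0.7, -0.7, 0, 0, -1.4, -1.4, 0, 0, -1.4, -1.4, 0, 0, -1.4, -2, 0, 0, -1.4, -2, 0, 0]

```text
t: 23.08
ee_pos: [0.6292, -0.1124, 0.0397]
ee_rot: [179.9, -0.2, -5.0]
ft_force: [-5.1, 3.7, 17.5]
width: 0.0235
gripper_force: 30.0
```

```bash
python3 - <<'E'
from h import *
c=cam("wrist"); im=c[0]; s=robot.read_state(); print(s['t'],s['ee_pos'],s['ee_rot'],s['width'],s['ft_force'],s['wrist_torque'])
u,v=map(int,px(c,(.665,-.112,.02))); cv2.imwrite("pics/w8.png",im); a=im[max(v-70,0):v+70,u-110:u+150]; print(u,v,u-110,max(v-70,0)); cv2.imwrite("pics/w8c.png",cv2.resize(a,None,fx=3,fy=3,interpolation=cv2.INTER_CUBIC))
E
```

```text
23.125 [ 0.62917229 -0.1123857   0.03969749] [179.89450536  -0.24402463  -4.99151302] 0.024075845065893327 [-4.8260292   2.86888267 18.12523109] [0.75967063 1.12548638 0.05264748]
312 180 202 110
```

apply_moves:
  plan: [0, 0, -3, 0, 0, 0, -3, 0, 0, 0, -3, 0, 0, 0, -3, 0]
  gripper: 0

```text
t: 23.62
ee_pos: [0.6268, -0.112, 0.0387]
ee_rot: [180.0, 0.0, -5.0]
ft_force: [-0.1, 0.7, 0.2]
width: 0.0457
gripper_force: 0.0
```

apply_moves:
  plan: [0, 0, -50, 0, -40, 0, -100, 0, -80, 0, -110, 0, -80, 0, -110, 0, -80, 0, -110, 0, -80, 0, -110, 0, -80, 0, -110, 0]

```text
t: 24.5
ee_pos: [0.5478, -0.1045, 0.1484]
ee_rot: [-180.0, 0.0, -5.0]
ft_force: [0.2, 0.3, -0.3]
width: 0.0461
gripper_force: 0.0
```

```bash
cat > sq.py <<'E'
from h import *
c=cam("wrist"); im=c[0]; cv2.imwrite("pics/w9.png",im); s=robot.read_state(); print(s['t'],s['ee_pos'],s['ee_rot'],s['width'],s['ft_force'])
g=cv2.cvtColor(im,cv2.COLOR_BGR2GRAY); hsv=cv2.cvtColor(im,cv2.COLOR_BGR2HSV)
u,v=map(int,px(c,(.629,-.112,.022)))
m=((g>135)&(hsv[...,1]<60)).astype(np.uint8); m[v+46:]=0; m[:max(v-46,0)]=0; m[:,:max(u-50,0)]=0; m[:,u+46:]=0
k=max(cv2.findContours(m,0,cv2.CHAIN_APPROX_NONE)[0],key=cv2.contourArea)[:,0]; print((u,v),cv2.boundingRect(k))
h=cv2.convexHull(k); q=cv2.approxPolyDP(h,6,True)[:,0]; print(q.tolist())
for z in (.022,.028,.034):
    P=pt(c,q[:,0],q[:,1],z)[:,:2]; r=cv2.minAreaRect((pt(c,k[:,0],k[:,1],z)[:,:2]*1000).astype(np.float32)); print(z,np.round(r[0],1),np.round(r[1],1),round(r[2],1),"sides",[round(1000*np.linalg.norm(P[i]-P[i-1]),1) for i in range(len(P))])
x0,y0=max(u-100,0),max(v-75,0); print("crop",x0,y0); cv2.imwrite("pics/w9c.png",cv2.resize(im[y0:v+85,x0:u+170],None,fx=2.9,fy=2.9,interpolation=cv2.INTER_CUBIC))
E
python3 sq.py
```

```text
24.55 [ 0.547683  -0.1044028  0.14848  ] [-1.79957568e+02  3.87410700e-02 -4.98088218e+00] 0.04595474622984149 [-0.81735674 -0.42684185 -0.78473131]
(318, 105) (280, 59, 78, 87)
[[280, 64], [357, 65], [355, 145], [287, 139]]
0.022 [ 630.8 -112.4] [68.5 75.8] 85.5 sides [np.float64(65.7), np.float64(68.4), np.float64(70.4), np.float64(65.1)]
0.028 [ 630.6 -112.4] [67.  74.2] 85.5 sides [np.float64(64.3), np.float64(67.0), np.float64(68.9), np.float64(63.7)]
0.034 [ 630.5 -112.4] [65.6 72.6] 85.5 sides [np.float64(62.9), np.float64(65.6), np.float64(67.4), np.float64(62.4)]
crop 218 30
```

View pics/w9c.png

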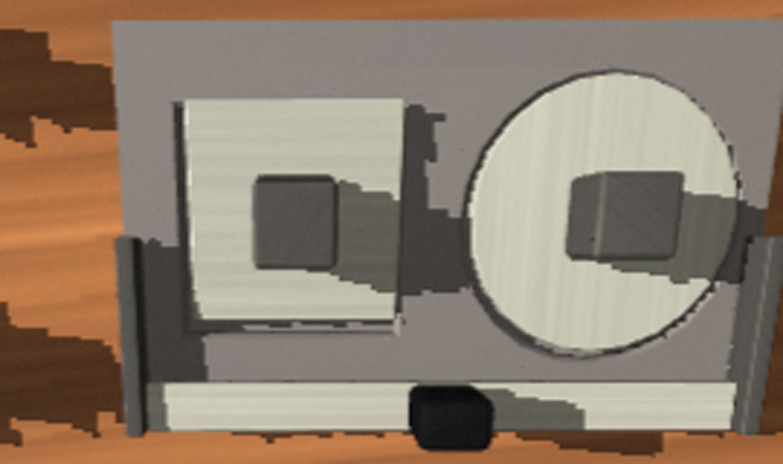

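The near edge is now down in the recess, but the far edge still rests on the far rim (near gap at crop v 320–333). The plate has to come back about 3 mm in −x and about 1.5 mm left.

```bash
python3 - <<'E'
from h import *
c=cam("wrist"); f=lambda a,b,z:pt(c,a/2.9+218,b/2.9+30,z)[0].round(4)
print("stub top",f(295,222,.056),"near rim",f(295,333,.02),"plate near",f(295,320,.022),"left rim",f(175,103,.02),f(186,331,.02),"right rim",f(402,331,.02),"plate left",f(183,100,.03),f(200,320,.022),"right",f(403,98,.03),f(398,320,.022))
go(.629,-.1125,.04,-5)
E
```

```text
stub top [ 0.6275 -0.1127  0.056 ] near rim [ 0.593  -0.1099  0.02  ] plate near [ 0.5975 -0.1103  0.022 ] left rim [ 0.6663 -0.079   0.02  ] [ 0.5968 -0.0739  0.02  ] right rim [ 0.5906 -0.1454  0.02  ] plate left [ 0.6654 -0.0826  0.03  ] [ 0.6002 -0.0792  0.022 ] right [ 0.6603 -0.1479  0.03  ] [ 0.5945 -0.144   0.022 ]
go [ 81.9   1.  108.5] turn 0.0004
```

apply_moves:
  plan: [40, 1, 40, 0, 82, 1, 80, 0, 82, 1, 95, 0, 82, 1, 107, 0, 82, 1, 107, 0, 82, 1, 107, 0]

```text
t: 25.35
ee_pos: [0.6294, -0.113, 0.0437]
ee_rot: [180.0, -0.1, -5.0]
ft_force: [-0.1, -0.4, -0.4]
width: 0.0458
gripper_force: 0.0
```

apply_moves:
  plan: [0, 0, 0, 0, 0, 0, 0, 0, 0, 0, 0, 0, 0, 0, 0, 0]
  gripper: 1

```text
t: 25.85
ee_pos: [0.6294, -0.1122, 0.0428]
ee_rot: [-180.0, -0.0, -5.0]
ft_force: [-1.0, 1.6, 6.5]
width: 0.0236
gripper_force: 30.0
```

apply_moves:
  plan: [-1, -0.2, -0.5, 0, -2, -0.5, -0.5, 0, -3, -0.7, -0.5, 0, -4, -0.7, -0.5, 0, -4, -0.7, -0.5, 0]

```text
t: 26.48
ee_pos: [0.6252, -0.112, 0.0427]
ee_rot: [180.0, -0.0, -5.0]
ft_force: [2.8, 0.3, 1.6]
width: 0.0237
gripper_force: 30.0
```

apply_moves:
  plan: [0, 0, 0, 0, 0, 0, 0, 0, 0, 0, 0, 0]
  gripper: 0

```text
t: 26.85
ee_pos: [0.6242, -0.1119, 0.0421]
ee_rot: [180.0, 0.1, -5.0]
ft_force: [0.6, -0.1, 0.4]
width: 0.0452
gripper_force: 0.0
```

apply_moves:
  plan: [0, 0, -30, 0, 2, 0, -30, 0, 2, 0, -30, 0, 2, 0, -30, 0, 2, 0, -30, 0, 2, 0, -30, 0, 2, 0, -30, 0]
  gripper: 1

```text
t: 27.72
ee_pos: [0.6269, -0.1119, 0.0724]
ee_rot: [-180.0, 0.0, -5.0]
ft_force: [0.7, -0.2, -0.2]
width: 0.0003
gripper_force: 0.0
```

apply_moves:
  plan: [0, 0, 10, 0, 0, 0, 15, 0, 0, 0, 18, 0, 0, 0, 20, 0, 0, 0, 21, 0, 0, 0, 21, 0]

```text
t: 28.48
ee_pos: [0.6269, -0.1119, 0.0524]
ee_rot: [180.0, 0.0, -5.0]
ft_force: [-2.6, -0.2, 5.6]
width: 0.0002
gripper_force: 2.8
```

The stub top meets the fingers at z = 0.052, which is exactly the seated height. Next, shutting the keeper.

apply_moves:
  plan: [0, 0, -45, 0, -30, 25, -55, 0, -54.5, 48, -55, 0, -54.5, 48, -55, 0, -54.5, 48, -55, 0, -54.5, 48, -30, 0, -54.5, 48, 5, 0, -54.5, 48, 16, 0, -54.5, 48, 16, 0]
  gripper: 0

```text
t: 29.6
ee_pos: [0.5687, -0.1538, 0.035]
ee_rot: [-179.9, 0.1, -4.9]
ft_force: [0.4, 0.5, 0.3]
width: 0.0456
gripper_force: 0.0
```

apply_moves:
  plan: [0, 0, 0, 0, 0, 0, 0, 0, 0, 0, 0, 0, 0, 0, 0, 0]
  gripper: 1

```text
t: 30.1
ee_pos: [0.5692, -0.155, 0.0365]
ee_rot: [180.0, -0.1, -5.0]
ft_force: [-0.3, 0.1, 5.4]
width: 0.0218
gripper_force: 30.0
```

apply_moves:
  plan: [7, 0, 0, 0, 14, 0, 0, 0, 20, 0, 0, 0, 26, 0, 0, 0, 28, 0, 0, 0, 28, 0, 0, 0]

```text
t: 30.85
ee_pos: [0.5952, -0.1572, 0.0365]
ee_rot: [180.0, 0.2, -5.0]
ft_force: [-6.5, 1.6, 11.2]
width: 0.0217
gripper_force: 30.0
```

The keeper travelled 26 mm to its stop. Release it and go over the rack.

apply_moves:
  plan: [-1, 0, 0, 0, -1, 0, 0, 0, -1, 0, 0, 0, -1, 0, 0, 0]
  gripper: -0.2

```text
t: 31.35
ee_pos: [0.5954, -0.1575, 0.0354]
ee_rot: [-180.0, 0.0, -5.0]
ft_force: [0.5, 0.3, 0.6]
width: 0.0537
gripper_force: 0.0
```

apply_moves:
  plan: [0, 0, -50, 0, 0, 0, -100, 0, -10, -50, -140, -0.147, -25, -110, -164, -0.147, -40, -170, -164, -0.147, -52, -230, -164, -0.147, -52, -290, -164, -0.147, -52, -311, -164, -0.147, -52, -311, -164, -0.147, -52, -311, -164, -0.147]

```text
t: 32.6
ee_pos: [0.5708, 0.1551, 0.1992]
ee_rot: [179.9, 0.0, 3.3]
ft_force: [-0.0, -0.6, 0.6]
width: 0.0553
gripper_force: 0.0
```

apply_moves:
  plan: [0, 0, 0, 0, 0, 0, 0, 0]

```text
t: 32.85
ee_pos: [0.571, 0.1553, 0.1995]
ee_rot: [180.0, 0.0, 3.3]
ft_force: [-0.5, 0.7, 0.3]
width: 0.055
gripper_force: 0.0
```

```bash
python3 - <<'E'
from h import *
c=cam("wrist"); im=c[0]; cv2.imwrite("pics/w10.png",im); np.savez("w10.npz",K=c[1],M=c[2]); s=robot.read_state(); print(s['t'],s['ee_pos'],s['ee_rot'],s['width'],s['ft_force'],s['q'].round())
print([np.round(px(c,p)) for p in ((.64,.157,.045),(.64,.157+.148,.01),(.64,.157-.148,.01))])
cv2.imwrite("pics/w10c.png",cv2.resize(im[30:230,170:470],None,fx=2.6,fy=2.6,interpolation=cv2.INTER_CUBIC))
E
python3 chk.py
```

```text
32.9 [0.57093549 0.1557064  0.19958041] [1.79977647e+02 6.16311271e-04 3.31909851e+00] 0.05530684047795035 [-0.22377116  0.26917383  0.23094786] [  12.   27.  -40.   99.   20.   61. -121.]
[array([320., 119.]), array([189., 111.]), array([449., 126.])]
[416. 390.] [ 17. 138.] 82.6
[489. 494.] [67. 28.] 82.5
[ 413. -526.] [177.  40.] 36.4
[ 667. -465.] [ 83. 111.] 39.2
[796.  -3.] [55. 67.] 89.2
```

View pics/w10c.png

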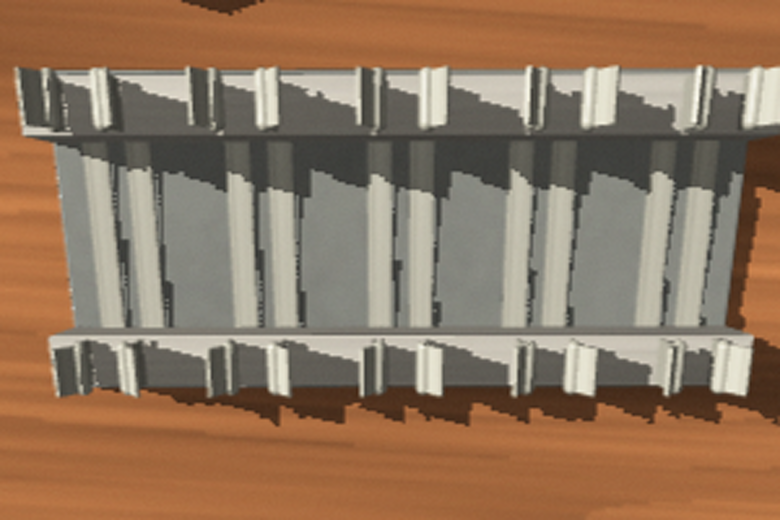

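The rack picture shows five jaw pairs. On the far rail the inner gaps are centred at crop x = 71, 235.5, 401.5, 564 and 730 (v≈98), and on the near rail at 106, 250, 400.5, 548.5 and 697 (v≈368).

```bash
python3 - <<'E'
from h import *
d=np.load("w10.npz"); im=cv2.imread("pics/w10.png"); c=(im,d["K"],d["M"])
cv=lambda a,b:(np.array(a)/2.6+170,np.array(b)/2.6+30)
F=[71,235.5,401.5,564,730]; N=[106,250,400.5,548.5,697]
for z in (.055,.062):
    A=pt(c,*cv(F,[98]*5),z)[:,:2]; B=pt(c,*cv(N,[368]*5),z)[:,:2]
    M=(A+B)/2; D=A-B
    print(z,"pitch",np.linalg.norm(np.diff(A,axis=0),axis=1).round(4),np.linalg.norm(np.diff(B,axis=0),axis=1).round(4),"yaw y",np.degrees(np.arctan2(*(A[0]-A[4])[::-1])).round(2)-90,np.degrees(np.arctan2(*(B[0]-B[4])[::-1])).round(2)-90,"yaw x",np.degrees(np.arctan2(D[:,1],D[:,0])).round(2)); print(M.round(4).tolist(),np.linalg.norm(D,axis=1).round(4))
# rails' edges (top z=.037): far rail near edge, near rail far edge, outer edges
for b,z in ((70,.037),(136,.037),(333,.037),(388,.037)): print(b,pt(c,*cv(400,b),z)[0].round(4))
E
```

```text
0.055 pitch [0.0599 0.0605 0.0593 0.0606] [0.0577 0.0604 0.0594 0.0596] yaw y 3.269999999999996 3.260000000000005 yaw x [4.72 3.46 3.38 3.46 2.92]
[[0.6308, 0.272], [0.6342, 0.2132], [0.6376, 0.1529], [0.641, 0.0936], [0.6444, 0.0336]] [0.0999 0.0999 0.0999 0.0999 0.0999]
0.062 pitch [0.0586 0.0591 0.0579 0.0592] [0.0564 0.059  0.058  0.0582] yaw y 3.269999999999996 3.260000000000005 yaw x [4.72 3.46 3.38 3.46 2.92]
[[0.6312, 0.2694], [0.6345, 0.212], [0.6378, 0.153], [0.6411, 0.0952], [0.6445, 0.0365]] [0.0976 0.0976 0.0976 0.0976 0.0976]
70 [0.6997 0.1568 0.037 ]
136 [0.6762 0.1553 0.037 ]
333 [0.5991 0.1505 0.037 ]
388 [0.5756 0.149  0.037 ]
```

```bash
python3 - <<'E'
from h import *
go(.4258,.1325,.004,-5.6)
E
```

```text
go [-146.3   15.   195.6] turn 0.1562
```

apply_moves:
  plan: [-60, 6, 0, 0.08, -120, 12, 30, 0.156, -146.3, 15, 80, 0.156, -146.3, 15, 130, 0.156, -146.3, 15, 170, 0.156, -146.3, 15, 170, 0.156, -146.3, 15, 185, 0.156, -146.3, 15, 195, 0.156, -146.3, 15, 195, 0.156]

```text
t: 34.08
ee_pos: [0.4258, 0.1332, 0.0047]
ee_rot: [180.0, -0.0, -5.5]
ft_force: [-0.9, 0.4, -0.4]
width: 0.0551
gripper_force: 0.0
```

apply_moves:
  plan: [0, 0, 0, 0, 0, 0, 0, 0, 0, 0, 0, 0, 0, 0, 0, 0, 0, 0, 0, 0, 0, 0, 0, 0]
  gripper: 1

```text
t: 34.83
ee_pos: [0.4257, 0.1331, 0.0047]
ee_rot: [180.0, -0.0, -5.5]
ft_force: [-0.2, -1.1, 3.2]
width: 0.018
gripper_force: 30.0
```

```bash
python3 - <<'E'
from h import *
s=robot.read_state(); print(s['t'],s['ee_pos'],s['ee_rot'],s['width'],s['gripper_force'],s['ft_force'],s['q'].round())
go(.6376,.1530,.065,3.3)
E
python3 chk.py
```

```text
34.825 [0.42566358 0.1330681  0.00471033] [ 1.79982492e+02 -8.72825481e-03 -5.51733487e+00] 0.018042969720820364 30.000547170639038 [-0.19164969 -1.08284638  3.20363942] [   4.   31.  -29.  125.   30.   30. -144.]
go [209.  -40.2 -60.3] turn -0.1539
[416. 390.] [ 17. 138.] 83.4
[490. 494.] [67. 28.] 79.4
[ 412. -528.] [180.  40.] 37.3
[ 443. -349.] [ 18. 140.] 70.5
[ 667. -465.] [ 83. 111.] 39.2
[794.  -3.] [55. 71.] 89.2
[894. 378.] [189. 220.] 21.0
```

apply_moves:
  plan: [0, 0, -50, 0, 20, -5, -95, 0, 80, -15, -100, -0.1, 140, -27, -100, -0.154, 200, -38, -100, -0.154, 209, -40, -100, -0.154, 209, -40, -100, -0.154, 209, -40, -100, -0.154]

```text
t: 35.88
ee_pos: [0.6354, 0.1533, 0.1041]
ee_rot: [180.0, 0.1, 3.4]
ft_force: [-0.3, 0.4, -1.0]
width: 0.0178
gripper_force: 30.0
```

```bash
python3 - <<'E'
from h import *
s=robot.read_state(); print(s['t'],s['ee_pos'],s['ee_rot'],s['width'],s['gripper_force'],s['q'].round())
go(.6376,.1530,.055,3.3)
c=cam("wrist"); im=c[0]; cv2.imwrite("pics/w11.png",im); np.savez("w11.npz",K=c[1],M=c[2])
hsv=cv2.cvtColor(im,cv2.COLOR_BGR2HSV)
# far half of held punch: bright strip ahead of the gripper; expected end pixel
T=np.linalg.inv(c[2]); zc=s['ee_pos'][2]+.0043
for k in (.03,.05,.07): print(k,px(c,[s['ee_pos'][0]+k*np.cos(np.radians(3.3)),s['ee_pos'][1]+k*np.sin(np.radians(3.3)),zc]))
g=cv2.cvtColor(im,cv2.COLOR_BGR2GRAY)
for v in range(130,230,8): print(v,[int(x) for x in g[v,296:346:3]])
E
```

```text
35.875 [0.63543657 0.15328426 0.10413839] [1.79979126e+02 1.15617492e-01 3.39465301e+00] 0.017822720555824 29.99979704618454 [   9.   39.  -35.   93.   26.   56. -122.]
go [ 2.2  0.4 49.1] turn 0.0017
0.03 (np.float64(318.0212870802663), np.float64(199.87913692526385))
0.05 (np.float64(318.06069173979034), np.float64(163.5575467890925))
0.07 (np.float64(318.1030738716622), np.float64(124.49144543094339))
130 [178, 179, 178, 221, 217, 222, 208, 197, 176, 154, 127, 102, 78, 179, 180, 179, 180]
138 [131, 73, 92, 222, 218, 221, 208, 198, 177, 154, 125, 102, 74, 220, 217, 202, 88]
146 [160, 71, 92, 222, 219, 222, 207, 198, 176, 152, 124, 99, 76, 220, 217, 193, 88]
154 [160, 69, 81, 221, 219, 222, 209, 198, 175, 152, 124, 98, 76, 219, 216, 188, 87]
162 [189, 66, 79, 222, 220, 222, 207, 199, 176, 152, 122, 99, 75, 95, 142, 191, 59]
170 [61, 60, 71, 223, 220, 221, 209, 196, 175, 149, 122, 96, 73, 73, 59, 61, 129]
178 [131, 133, 119, 221, 219, 221, 208, 197, 174, 150, 119, 92, 73, 69, 58, 60, 128]
186 [132, 129, 141, 222, 218, 223, 209, 197, 176, 148, 119, 94, 72, 120, 85, 129, 128]
194 [131, 127, 138, 220, 218, 222, 207, 197, 174, 148, 116, 90, 80, 139, 87, 130, 129]
202 [132, 129, 137, 217, 218, 221, 208, 196, 174, 148, 113, 88, 78, 120, 128, 127, 127]
210 [129, 131, 83, 64, 195, 220, 207, 194, 174, 146, 112, 66, 44, 52, 128, 128, 126]
218 [128, 129, 91, 75, 73, 76, 80, 79, 79, 75, 73, 77, 75, 40, 127, 126, 128]
226 [128, 129, 90, 74, 74, 77, 80, 75, 77, 76, 74, 73, 74, 76, 129, 130, 129]
```

apply_moves:
  plan: [2, 0, 30, 0, 2, 0, 46, 0, 2, 0, 46, 0, 2, 0, 50, 0, 2, 0, 54, 0, 2, 0, 57, 0, 2, 0, 60, 0, 2, 0, 63, 0, 2, 0, 64, 0, 2, 0, 64, 0]

```text
t: 37.17
ee_pos: [0.6399, 0.1532, 0.0408]
ee_rot: [-180.0, -0.0, 3.3]
ft_force: [0.7, 0.3, 0.6]
width: 0.0176
gripper_force: 30.0
```

apply_moves:
  plan: [0, 0, 2, 0, 0, 0, 3, 0, 0, 0, 3, 0]

```text
t: 37.55
ee_pos: [0.64, 0.1533, 0.0406]
ee_rot: [179.9, -0.1, 3.3]
ft_force: [-5.4, -2.6, 19.0]
width: 0.018
gripper_force: 30.0
```

apply_moves:
  plan: [0, 0, 1, 0, 0, 0, 1, 0, 0, 0, 1, 0, 0, 0, 1, 0]
  gripper: 0

```text
t: 38.05
ee_pos: [0.6391, 0.1531, 0.0361]
ee_rot: [-180.0, 0.0, 3.3]
ft_force: [-0.3, -0.0, -0.5]
width: 0.0455
gripper_force: 0.0
```

apply_moves:
  plan: [0, 0, -40, 0, 0, 0, -90, 0, -50, 0, -140, 0, -100, 0, -160, 0, -100, 0, -160, 0, -100, 0, -160, 0, -100, 0, -160, 0]

```text
t: 38.92
ee_pos: [0.5405, 0.147, 0.1959]
ee_rot: [-180.0, 0.0, 3.3]
ft_force: [0.5, -0.0, -0.1]
width: 0.0462
gripper_force: 0.0
```

```bash
python3 - <<'E'
from h import *
c=cam("wrist"); im=c[0]; cv2.imwrite("pics/w12.png",im); np.savez("w12.npz",K=c[1],M=c[2]); s=robot.read_state(); print(s['t'],s['ee_pos'],s['ee_rot'],s['q'].round())
u,v=map(int,px(c,(.6376,.153,.045))); print(u,v)
g=cv2.cvtColor(im,cv2.COLOR_BGR2GRAY).astype(int)
line=g[:,u-3:u+4].mean(1).astype(int); print([(i,line[i]) for i in range(max(v-80,0),v+90,3)])
E
python3 chk.py
```

```text
38.975 [0.54033196 0.14715313 0.19574763] [-1.79962052e+02  5.66860152e-02  3.25737973e+00] [  14.   25.  -41.  103.   19.   59. -121.]
317 89
[(9, np.int64(201)), (12, np.int64(201)), (15, np.int64(201)), (18, np.int64(202)), (21, np.int64(202)), (24, np.int64(170)), (27, np.int64(169)), (30, np.int64(170)), (33, np.int64(170)), (36, np.int64(170)), (39, np.int64(188)), (42, np.int64(189)), (45, np.int64(189)), (48, np.int64(199)), (51, np.int64(199)), (54, np.int64(198)), (57, np.int64(92)), (60, np.int64(83)), (63, np.int64(84)), (66, np.int64(83)), (69, np.int64(83)), (72, np.int64(82)), (75, np.int64(82)), (78, np.int64(82)), (81, np.int64(82)), (84, np.int64(82)), (87, np.int64(83)), (90, np.int64(82)), (93, np.int64(81)), (96, np.int64(81)), (99, np.int64(80)), (102, np.int64(80)), (105, np.int64(80)), (108, np.int64(80)), (111, np.int64(82)), (114, np.int64(188)), (117, np.int64(188)), (120, np.int64(188)), (123, np.int64(186)), (126, np.int64(186)), (129, np.int64(185)), (132, np.int64(185)), (135, np.int64(175)), (138, np.int64(139)), (141, np.int64(135)), (144, np.int64(151)), (147, np.int64(152)), (150, np.int64(152)), (153, np.int64(150)), (156, np.int64(180)), (159, np.int64(59)), (162, np.int64(63)), (165, np.int64(56)), (168, np.int64(109)), (171, np.int64(123)), (174, np.int64(121)), (177, np.int64(114))]
[226.   9.] [211.  87.] 88.9
[416. 390.] [ 17. 138.] 83.0
[490. 494.] [67. 27.] 79.4
[ 413. -526.] [177.  40.] 36.4
[ 443. -350.] [ 18. 139.] 70.9
[ 667. -465.] [ 83. 111.] 39.2
[794.  -3.] [55. 71.] 89.2
[893. 378.] [188. 221.] 20.2
```

```bash
python3 - <<'E'
from h import *
d=np.load("w12.npz"); c=(None,d["K"],d["M"])
a=pt(c,317,56.3,.054)[0];b=pt(c,317,112.7,.054)[0]; print("grip ends",a.round(4),b.round(4),"mid",((a+b)/2).round(4),np.linalg.norm(a-b).round(4))
print(robot.read_state()['t'])
go(.416,.390,.15,173.2)
E
```

```text
grip ends [0.6659 0.1551 0.054 ] [0.6156 0.1523 0.054 ] mid [0.6408 0.1537 0.054 ] 0.0504
39.025
go [-110.  -249.4   46. ] turn -2.9658
```

apply_moves:
  plan: [-15, -30, 0, -0.18, -35, -80, 0, -0.36, -55, -130, 0, -0.54, -75, -180, 0, -0.72, -95, -230, 0, -0.9, -110, -249, 20, -1.08, -110, -249, 46, -1.26, -110, -249, 46, -1.44, -110, -249, 46, -1.62, -110, -249, 46, -1.8]

```text
t: 40.28
ee_pos: [0.4156, 0.3898, 0.1497]
ee_rot: [-179.9, -0.0, 106.7]
ft_force: [0.7, 0.3, -0.0]
width: 0.0458
gripper_force: 0.0
```

apply_moves:
  plan: [0, 0, 0, -0.18, 0, 0, 0, -0.36, 0, 0, 0, -0.54, 0, 0, 0, -0.72, 0, 0, 0, -0.9, 0, 0, 0, -1.08, 0, 0, 0, -1.166, 0, 0, 0, -1.166]

```text
t: 41.28
ee_pos: [0.4155, 0.3897, 0.1497]
ee_rot: [180.0, -0.1, 173.1]
ft_force: [-0.5, 0.7, -1.1]
width: 0.0459
gripper_force: 0.0
```

```bash
python3 - <<'E'
from h import *
s=robot.read_state(); print(s['t'],s['ee_pos'],s['ee_rot'],s['q'].round())
go(.416,.390,.0045,173.2)
E
```

```text
41.275 [0.41553428 0.38968055 0.14966571] [ 1.79992341e+02 -1.26466959e-01  1.73148254e+02] [  5.  49. -76. 104.  51.  71.  -3.]
go [ -0.7   0.4 145.2] turn -0.0009
```

```bash
python3 - <<'E'
from h import *
c=cam("wrist"); im=c[0]; cv2.imwrite("pics/w13.png",im); hsv=cv2.cvtColor(im,cv2.COLOR_BGR2HSV)
for p in ((.416-.07*.993,.390+.07*.118,.009),(.416,.390,.009)): print("expect",np.round(px(c,p)))
u,v=map(int,px(c,(.416-.045*.993,.390+.045*.118,.009)))
m=((hsv[...,1]<70)&(hsv[...,2]>50)).astype(np.uint8); m[228:]=0; m[:,:u-40]=0; m[:,u+40:]=0
for k in cv2.findContours(m,0,cv2.CHAIN_APPROX_NONE)[0]:
    if cv2.contourArea(k)<150: continue
    k=k[:,0]; b=cv2.boundingRect(k); t=k[k[:,1]<=b[1]+1]; uu=t[:,0].mean(); print(b,"tip",uu,b[1],pt(c,uu,b[1],.009)[0].round(4))
    for r in range(b[1]+8,b[1]+b[3]-3,12):
        q=k[k[:,1]==r][:,0]; print(r,q.min(),q.max(),pt(c,(q.min()+q.max())/2,r,.009)[0].round(4))
E
```

```text
expect [319. 119.]
expect [319. 188.]
(311, 119, 17, 109) tip 319.5 119 [0.3465 0.3991 0.009 ]
127 312 327 [0.3541 0.3982 0.009 ]
139 312 327 [0.3657 0.3968 0.009 ]
151 312 327 [0.3775 0.3954 0.009 ]
163 312 327 [0.3896 0.394  0.009 ]
175 311 327 [0.402 0.392 0.009]
187 311 327 [0.4146 0.3904 0.009 ]
199 311 327 [0.4276 0.3889 0.009 ]
211 311 327 [0.4409 0.3873 0.009 ]
223 313 326 [0.4546 0.3862 0.009 ]
```

apply_moves:
  plan: [-0.7, 1, 60, 0, -0.7, 1, 120, 0, -0.7, 1, 120, 0, -0.7, 1, 138, 0, -0.7, 1, 145, 0, -0.7, 1, 145, 0]

```text
t: 42.08
ee_pos: [0.4167, 0.3908, 0.0063]
ee_rot: [180.0, 0.0, 173.2]
ft_force: [-0.2, 0.1, 0.4]
width: 0.0459
gripper_force: 0.0
```

apply_moves:
  plan: [0, 0, 0, 0, 0, 0, 0, 0, 0, 0, 0, 0, 0, 0, 0, 0, 0, 0, 0, 0]
  gripper: 1

```text
t: 42.7
ee_pos: [0.4164, 0.3906, 0.0059]
ee_rot: [180.0, 0.0, 173.2]
ft_force: [-0.1, -0.5, 3.3]
width: 0.0175
gripper_force: 30.0
```

```bash
python3 - <<'E'
from h import *
s=robot.read_state(); print(s['t'],s['ee_pos'],s['ee_rot'],s['width'],s['gripper_force'],s['q'].round())
go(.6300,.2728,.105,183.3)
E
```

```text
42.7 [0.41643407 0.39062347 0.00590268] [1.79985586e+02 2.54764511e-02 1.73248894e+02] 0.017454389107589695 29.99896913766861 [ -1.  58. -65. 107.  62.  60.  -9.]
go [-226.   -91.9  -99. ] turn -0.1754
```

apply_moves:
  plan: [0, 0, -50, 0, 0, 0, -99, 0, -55, -22, -99, -0.06, -110, -44, -99, -0.12, -165, -66, -99, -0.175, -220, -88, -99, -0.175, -226, -92, -99, -0.175, -226, -92, -99, -0.175, -226, -92, -99, -0.175]

```text
t: 43.82
ee_pos: [0.6279, 0.2741, 0.1045]
ee_rot: [180.0, -0.1, -176.5]
ft_force: [0.1, -0.5, -1.5]
width: 0.0178
gripper_force: 30.0
```

```bash
python3 - <<'E'
from h import *
s=robot.read_state(); print(s['t'],s['ee_pos'],s['ee_rot'],s['width'],s['gripper_force'],s['q'].round())
go(.6307,.2728,.0419,183.3)
c=cam("wrist"); im=c[0]; cv2.imwrite("pics/w14.png",im); g=cv2.cvtColor(im,cv2.COLOR_BGR2GRAY)
a=np.radians(183.3); zc=s['ee_pos'][2]+.0031
e=[px(c,[s['ee_pos'][0]+k*np.cos(a),s['ee_pos'][1]+k*np.sin(a),zc+h]) for k,h in ((.025,.009),(.07,0))]; print("expect grip end, tip",np.round(e,1))
u=int(e[0][0]); print([(v,int(g[v,u-3:u+4].mean())) for v in range(105,226,4)])
E
```

```text
43.825 [0.62792119 0.27412171 0.10451697] [ 1.79968560e+02 -5.96496696e-02 -1.76538012e+02] 0.01779610637171861 29.99832272529602 [ 15.  60. -71.  88.  57.  75.  30.]
go [-2.8 -1.5 62.6] turn 0.0028
expect grip end, tip [[318.7 212.9]
 [318.9 124. ]]
[(105, 153), (109, 146), (113, 130), (117, 131), (121, 108), (125, 200), (129, 187), (133, 106), (137, 106), (141, 106), (145, 105), (149, 106), (153, 106), (157, 106), (161, 106), (165, 105), (169, 106), (173, 106), (177, 106), (181, 106), (185, 106), (189, 106), (193, 106), (197, 107), (201, 106), (205, 107), (209, 107), (213, 45), (217, 45), (221, 44), (225, 45)]
```

apply_moves:
  plan: [-2, -1.2, 25, 0, -2, -1.2, 44, 0, -2, -1.2, 44, 0, -2, -1.2, 49, 0, -2, -1.2, 53, 0, -2, -1.2, 57, 0, -2, -1.2, 60, 0, -2, -1.2, 63, 0, -2, -1.2, 64, 0, -2, -1.2, 64, 0]

```text
t: 45.12
ee_pos: [0.6323, 0.2723, 0.0417]
ee_rot: [179.9, 0.1, -176.7]
ft_force: [-0.3, 1.7, 5.9]
width: 0.0175
gripper_force: 30.0
```

apply_moves:
  plan: [0, 0, 2, 0, 0, 0, 3, 0, 0, 0, 3, 0]

```text
t: 45.5
ee_pos: [0.6324, 0.2724, 0.0416]
ee_rot: [180.0, 0.1, -176.7]
ft_force: [-4.7, -2.7, 20.9]
width: 0.0177
gripper_force: 30.0
```

apply_moves:
  plan: [0, 0, -2, 0, 0, 0, -2, 0, 0, 0, -2, 0, 0, 0, -2, 0]
  gripper: 0

```text
t: 46.0
ee_pos: [0.6317, 0.2711, 0.039]
ee_rot: [-180.0, -0.0, -176.7]
ft_force: [-0.0, 1.0, 0.4]
width: 0.0453
gripper_force: 0.0
```

apply_moves:
  plan: [0, 0, -50, 0, 0, 0, -100, 0, 20, -50, -140, 0.1, 40, -105, -140, 0.2, 60, -160, -140, 0.3, 80, -215, -140, 0.396, 100, -270, -140, 0.396, 120, -325, -140, 0.396, 140, -380, -140, 0.396, 160, -435, -140, 0.396]

```text
t: 47.25
ee_pos: [0.4963, -0.1739, 0.1796]
ee_rot: [-180.0, 0.0, 160.6]
ft_force: [1.2, -0.1, -0.1]
width: 0.0457
gripper_force: 0.0
```

```bash
python3 - <<'E'
from h import *
s=robot.read_state(); print(s['t'],s['ee_pos'],s['ee_rot'],s['width'],s['q'].round())
go(.442,-.349,.15,160.6)
E
python3 chk.py
```

```text
47.25 [ 0.49626249 -0.1738848   0.17955391] [-1.79992443e+02  1.24852092e-02  1.60584290e+02] 0.04567234269452915 [ 74.  47. -83. 108.  49.  72.  45.]
go [  -7.  -183.2   29.6] turn -0.0003
[490. 495.] [66. 27.] 81.7
[ 413. -527.] [178.  40.] 37.2
[ 667. -465.] [ 83. 110.] 39.8
[796.  -1.] [52. 67.] 88.9
[909. 300.] [116.  68.] 69.8
[902. 400.] [94. 60.] 24.5
[893. 468.] [127.  52.] 20.9
```

apply_moves:
  plan: [-2, -60, 10, 0, -4, -120, 20, 0, -7, -183, 30, 0, -7, -183, 30, 0, -7, -183, 30, 0, -7, -183, 30, 0]

```text
t: 48.05
ee_pos: [0.4437, -0.3451, 0.15]
ee_rot: [180.0, 0.0, 160.8]
ft_force: [-0.7, 1.0, -0.3]
width: 0.0459
gripper_force: 0.0
```

```bash
python3 - <<'E'
from h import *
s=robot.read_state(); print(s['t'],s['ee_pos'],s['ee_rot'],s['q'].round())
c=cam("wrist"); im=c[0]; cv2.imwrite("pics/w15.png",im); hsv=cv2.cvtColor(im,cv2.COLOR_BGR2HSV)
a=np.radians(160.6); d=np.array([np.cos(a),np.sin(a)]); P=np.array([.442,-.349])
print("expect tip",px(c,[*(P+.07*d),.009]))
u,v=map(int,px(c,[*(P+.045*d),.009]))
m=((hsv[...,1]<70)&(hsv[...,2]>50)).astype(np.uint8); m[228:]=0; m[:90]=0; m[:,:u-40]=0; m[:,u+40:]=0
for k in cv2.findContours(m,0,cv2.CHAIN_APPROX_NONE)[0]:
    if cv2.contourArea(k)<150: continue
    k=k[:,0]; b=cv2.boundingRect(k); t=k[k[:,1]<=b[1]+1]; uu=t[:,0].mean(); tip=pt(c,uu,b[1],.009)[0,:2]; print(b,"tip",uu,b[1],tip.round(4),"mid",(tip-.07*d).round(4))
    for r in range(b[1]+8,b[1]+b[3]-3,20):
        q=k[k[:,1]==r][:,0]; print(r,q.min(),q.max(),pt(c,(q.min()+q.max())/2,r,.009)[0].round(4))
go(.442,-.349,.0045,160.6)
E
```

```text
48.05 [ 0.44366481 -0.34512314  0.15002303] [1.79985773e+02 3.31720449e-02 1.60762565e+02] [ 88.  52. -80. 105.  54.  73.  63.]
expect tip (np.float64(314.22002662226595), np.float64(117.84127391799124))
(307, 119, 17, 109) tip 315.94117647058823 119 [ 0.3776 -0.3245] mid [ 0.4436 -0.3478]
127 308 323 [ 0.3846 -0.3275  0.009 ]
147 308 323 [ 0.4031 -0.334   0.009 ]
167 307 323 [ 0.4221 -0.3412  0.009 ]
187 307 323 [ 0.4421 -0.3483  0.009 ]
207 307 322 [ 0.4627 -0.3561  0.009 ]
go [  0.5  -4.2 145.6] turn 0.0031
```

apply_moves:
  plan: [-0.5, -3, 60, 0, -0.5, -3, 120, 0, -0.5, -3, 120, 0, -0.5, -3, 138, 0, -0.5, -3, 145, 0, -0.5, -3, 145, 0]

```text
t: 48.85
ee_pos: [0.4428, -0.3502, 0.0054]
ee_rot: [-180.0, 0.1, 160.6]
ft_force: [0.3, 0.4, -0.1]
width: 0.0463
gripper_force: 0.0
```

apply_moves:
  plan: [0, 0, 0, 0, 0, 0, 0, 0, 0, 0, 0, 0, 0, 0, 0, 0, 0, 0, 0, 0]
  gripper: 1

```text
t: 49.48
ee_pos: [0.4426, -0.3497, 0.0049]
ee_rot: [180.0, 0.0, 160.6]
ft_force: [0.1, 0.6, 2.4]
width: 0.018
gripper_force: 30.0
```

```bash
python3 - <<'E'
from h import *
s=robot.read_state(); print(s['t'],s['ee_pos'],s['ee_rot'],s['width'],s['gripper_force'],s['q'].round())
go(.6440,.0332,.115,183.3)
E
```

```text
49.475 [ 0.44263063 -0.34968043  0.00494327] [1.79986175e+02 2.67785579e-02 1.60606195e+02] 0.017957943762599158 30.000725984573364 [ 83.  61. -69. 108.  66.  63.  57.]
go [ -62.9  428.  -109.9] turn -0.3961
```

apply_moves:
  plan: [0, 0, -55, 0, 0, 0, -110, 0, -9, 60, -110, -0.1, -18, 120, -110, -0.2, -27, 180, -110, -0.3, -36, 240, -110, -0.396, -45, 300, -110, -0.396, -54, 360, -110, -0.396, -63, 420, -110, -0.396, -63, 428, -110, -0.396]

```text
t: 50.72
ee_pos: [0.6443, 0.0397, 0.1149]
ee_rot: [179.8, 0.1, -176.3]
ft_force: [-0.5, 0.4, -1.3]
width: 0.0176
gripper_force: 30.0
```

apply_moves:
  plan: [0, 0, 0, 0, 0, 0, 0, 0]

```text
t: 50.98
ee_pos: [0.6436, 0.0303, 0.1139]
ee_rot: [-179.9, -0.1, -176.9]
ft_force: [0.4, -0.6, -1.6]
width: 0.0174
gripper_force: 30.0
```

```bash
python3 - <<'E'
from h import *
s=robot.read_state(); print(s['t'],s['ee_pos'],s['ee_rot'],s['width'],s['gripper_force'],s['q'].round())
go(.6440,.0332,.0409,183.3)
c=cam("wrist"); im=c[0]; cv2.imwrite("pics/w16.png",im); g=cv2.cvtColor(im,cv2.COLOR_BGR2GRAY)
a=np.radians(s['ee_rot'][2]); zc=s['ee_pos'][2]+.004
e=[px(c,[s['ee_pos'][0]+k*np.cos(a),s['ee_pos'][1]+k*np.sin(a),zc+h]) for k,h in ((.025,.009),(.07,0))]; print("expect grip end, tip",np.round(e,1))
u=int(e[0][0]); print([(v,int(g[v,u-3:u+4].mean())) for v in range(105,226,4)]); print([int(x) for x in g[180,290:350:3]])
E
```

```text
50.975 [0.64358227 0.03032466 0.11388295] [-1.79909400e+02 -7.11779521e-02 -1.76859745e+02] 0.017445349054630615 29.999573528766632 [ 40.  58. -74.  94.  58.  75.  48.]
go [-0.7  3.  73. ] turn -0.0028
expect grip end, tip [[318.5 213.4]
 [318.5 124.1]]
[(105, 116), (109, 106), (113, 70), (117, 66), (121, 62), (125, 166), (129, 146), (133, 154), (137, 111), (141, 112), (145, 113), (149, 112), (153, 112), (157, 113), (161, 113), (165, 113), (169, 113), (173, 113), (177, 113), (181, 114), (185, 113), (189, 113), (193, 114), (197, 113), (201, 113), (205, 113), (209, 112), (213, 79), (217, 47), (221, 47), (225, 48)]
[78, 165, 170, 170, 170, 93, 103, 108, 114, 115, 111, 111, 109, 98, 96, 214, 170, 173, 172, 174]
```

apply_moves:
  plan: [0, 0, 25, 0, 0, 0, 45, 0, 0, 0, 45, 0, 0, 0, 45, 0, 0, 0, 45, 0]

```text
t: 51.65
ee_pos: [0.6444, 0.0333, 0.0703]
ee_rot: [180.0, 0.1, -176.7]
ft_force: [0.5, 0.9, -1.5]
width: 0.0176
gripper_force: 30.0
```

apply_moves:
  plan: [1, 0, 8, 0, 1, 0, 14, 0, 1, 0, 18, 0, 1, 0, 22, 0, 1, 0, 25, 0, 1, 0, 28, 0, 1, 0, 30, 0, 1, 0, 31, 0, 1, 0, 33, 0, 1, 0, 33, 0]

```text
t: 52.9
ee_pos: [0.6434, 0.0331, 0.0407]
ee_rot: [-179.9, 0.1, -176.7]
ft_force: [-9.5, -3.4, 26.7]
width: 0.0178
gripper_force: 30.0
```

apply_moves:
  plan: [0, 0, 0, 0, 0, 0, 0, 0]

```text
t: 53.15
ee_pos: [0.6434, 0.0331, 0.0407]
ee_rot: [-179.9, 0.1, -176.7]
ft_force: [-8.9, -2.4, 26.4]
width: 0.0178
gripper_force: 30.0
```

apply_moves:
  plan: [0, 0, -2, 0, 0, 0, -2, 0, 0, 0, -2, 0, 0, 0, -2, 0]
  gripper: 0

```text
t: 53.65
ee_pos: [0.6427, 0.0328, 0.038]
ee_rot: [180.0, -0.1, -176.7]
ft_force: [-0.2, -0.6, -0.5]
width: 0.0452
gripper_force: 0.0
```

apply_moves:
  plan: [0, 0, -50, 0, 0, 0, -110, 0, 0, 0, -170, 0, -30, -20, -230, 0, -55, -36, -260, 0, -55, -36, -260, 0, -55, -36, -260, 0, -55, -36, -260, 0, -55, -36, -260, 0]

```text
t: 54.78
ee_pos: [0.6991, 0.0003, 0.2975]
ee_rot: [-180.0, -0.1, -176.6]
ft_force: [0.2, -0.2, -0.1]
width: 0.0457
gripper_force: 0.0
```

```bash
python3 - <<'E'
from h import *
s=robot.read_state(); print(s['t'],s['ee_pos'],s['ee_rot'],s['width'],s['q'].round())
c=cam("wrist"); im=c[0]; cv2.imwrite("pics/fin.png",im); np.savez("fin.npz",K=c[1],M=c[2])
print([np.round(px(c,p)) for p in ((.6376,.153,.054),(.6307,.2728,.054),(.6445,.0332,.054),(.621,-.2095,.022),(.628,-.1125,.022))])
E
```

```text
54.775 [6.99141163e-01 2.61943393e-04 2.97455300e-01] [-1.79982766e+02 -9.44543011e-02 -1.76649225e+02] 0.04570042415180088 [ 38.  52. -80.  75.  51.  92.  59.]
[array([436., 131.]), array([526., 131.]), array([346., 131.]), array([172., 102.]), array([242., 111.])]
```

```bash
python3 - <<'E'
import cv2
im=cv2.imread("pics/fin.png"); cv2.imwrite("pics/finc.png",cv2.resize(im[30:220,110:590],(800,317),interpolation=cv2.INTER_CUBIC))
E
```

```text
(no output)
```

View pics/finc.png

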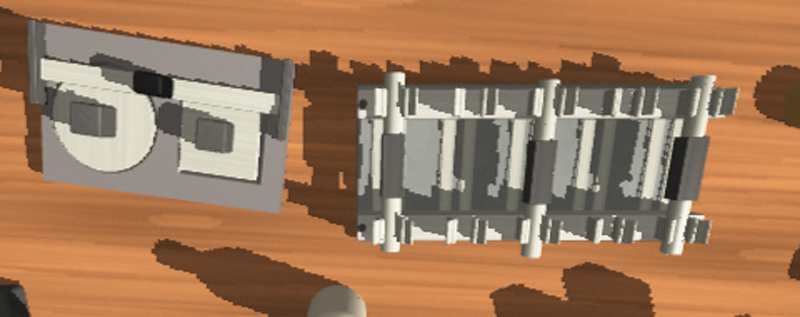

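The final picture shows the keeper over the edges of both seated plates. All three punches lie level in their own clip pairs, with grips between the rails at crop (393,165), (540,171) and (687,167). Handing in.

```bash
python3 -c "
from station import robot
print(robot.finish_job())"
```

```text
the job is handed in; nothing more can be done
None
```

The job is handed in after about 55 s with no verdict returned: both plates are seated under the shut keeper, and all three punches on the bench are home in their own clips, the middle one about 3 mm off centre.

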